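# Nip up a bearing retaining ring with a two-pin spanner

## Task

Take the two-pin spanner from its wooden stand, drop its pins into the two holes of the ring recessed in the bearing housing, and turn the ring clockwise until it comes up tight and the bearing cup inside it has just been dragged a few degrees with it, 15 degrees at most. Press and turn gently so that the bearing is not overloaded, then put the spanner back in its stand, pins in the stand's holes. Leave the parts bin, the small wedge and the glue brush where they are.

Things in the scene. Friction and masses are not known exactly. Their poses are not given: they have to be found in the camera images.
- pin_spanner: Loose dark steel two-pin spanner, about 0.22 kg, 70 mm tall, standing upright. Origin midway between the tips of its two pins, z up. The pins, round-ended, 6 mm thick, at x = +22 and -22 mm, reach 8 mm down from a cross bar 54 (x) by 20 (y) by 8 mm (z 8 to 16 mm). Above it a 16 mm stem and the grip. A half turn about z makes no difference.
- grip (a point): Centre of the spanner's flat-sided top grip, 53 mm above its pin tips: 36 (x) by 24 (y) by 34 mm high (36 to 70 mm above the pin tips), same axes as the spanner. To be grasped across its 24 mm (y).
- stand: Wooden block 100 (x) by 56 (y) by 24 mm high, fixed to the bench. Origin: centre of its underside. Two round holes of 11 mm, 14 mm deep, at x = +22 and -22 mm, y = 0, hold the spanner's pins, either way round; its cross bar then rests on the block's top and its origin is 16 mm above the stand's.
- housing: Grey bearing housing fixed to the bench: a 130 mm square flange, 12 mm thick, and a round body of 96 mm diameter, 46 mm tall, with an open bore of 67 mm diameter at the top. Origin: centre of its underside, z up; the bore, ring and cup lie on its z axis.
- ring: Flat steel retaining ring in the bore, 65 mm outside, 27 mm inside, 10 mm thick, face 6 mm below the housing's top (40 mm above the bench). Origin: centre of its underside, 30 mm above the bench, z up. Two 8 mm through holes at x = +22 and -22 mm, y = 0. With the pins fully in, the spanner's bar rests on this face and its origin is 2 mm above the ring's.
- bore (a point): Centre of the mouth of the housing's bore, 46 mm above the bench. The ring turns here about z, at a constant height, with a light drag of about 0.06 N m. After 0.4 to 1.0 rad clockwise (seen from above) it comes up tight on the bearing cup; just where cannot be seen beforehand. Then it drags the cup with it, at about 0.4 N m while turning (less is felt when turning pauses).
- cup (a joint): Angle by which the bearing cup (with the brass collar seen through the middle of the ring, that has a small dark slot in its face) has turned clockwise in the housing, rad; 0 at the start. It turns only when dragged by the tight ring and stays where it is left.
- parts_bin: Small blue bin of bolts, 84 by 106 by 42 mm, a bystander. Origin: centre of its underside.
- wedge: Small brown wooden wedge, 30 by 100 by 20 mm, lying on the bench, a bystander. Origin: centre of its underside.
- glue_brush: Flat glue brush, 199 mm long, lying on the bench, a bystander. Origin: centre of its underside.
There are look-alikes about, which are no part of the job. There is more than one size of the pin_spanner; the one meant has the size given above. What is shaped like the stand but blue is not meant.

How it is judged (in metres and radians):
On the way, in this order (a step that is already met when the one before it is completed fails the run):
1. the spanner's pins are down in the two holes of the ring (z of pin_spanner in the frame of ring below 0.0055 m and horizontal distance between pin_spanner and ring below 0.004 m and angle between the x axis of pin_spanner and the x axis of ring, either way round below 0.15 rad), for 0.1 s.
2. with the pins still in the holes, the tight ring has started to turn the bearing cup (over 0.03 rad) (value of joint cup above 0.03 rad and horizontal distance between pin_spanner and ring below 0.006 m and z of pin_spanner in the frame of ring below 0.009 m), for 0.1 s.
At the end, for the whole second after the job is handed in: The cup has been turned clockwise by the tight ring by 0.03 to 0.28 rad (15 degrees and a little grace), and the spanner stands upright (within 0.1 rad), at rest, in its stand: pins in the stand's holes, within 6 mm of the centre and with the bar down to within 3 mm of the wood (value of joint cup between 0.03 and 0.28 rad and horizontal distance between pin_spanner and stand below 0.006 m and z of pin_spanner in the frame of stand below 0.019 m and angle between pin_spanner's own z axis and vertical below 0.1 rad and angle between the x axis of pin_spanner and the x axis of stand, either way round below 0.25 rad and linear speed of pin_spanner below 0.02 m/s); the robot touches nothing.
It fails at once if the bearing cup is dragged round by more than 0.28 rad (value of joint cup above 0.28 rad).
It fails at once if the spanner bears on the housing, ring or cup with more than 40 N (contact force between pin_spanner and housing above 40 N).
It fails at once if a bystander is moved by more than 30 mm (distance of any of parts_bin, wedge, glue_brush from where it was at the start of the episode above 0.03 m).
It also fails if it takes over 61 s, if anything falls off the work surface, if the arm or the gripper's body presses on something with over 40 N, if the wrist force passes 120 N, or if a joint passes its speed limit or range.

## Robot

A 6-joint arm with a two-finger parallel gripper is mounted at the origin on a cart in front of the work surface, level with it; the furniture and walls round the work are solid. World frame = base frame: x ahead of the robot, y to its left, z up, the work surface at z = 0. Lengths are in m, angles in degrees, forces in N, time in s.
With the tool pointing down it reaches from about 0.35 to 1 m from the base axis. Payload 7.1 kg.
Tool frame: the origin (TCP) lies at the very end of the fingers, on their centre line; the grasp point (between the pads) lies 19 mm behind it; z points along the fingers, y is the direction in which the jaws open and shut (so a half turn about z gives the same grasp; the last joint's range is limited). The gripper opens to 85 mm and grips with 20 to 120 N. Pads are 22 mm wide; open, the fingers measure 114 mm over their backs; the gripper's body (76 mm by 85 mm) begins 54 mm behind the grasp point. The pads swing forward as they close: fully open they stand 13 mm farther back than shut.
Start: joints at [63.025, 24.242, 93.386, -0, 62.372, -1.089], TCP at [0.273, 0.562, 0.206] pointing down, gripper open.
Joint ranges: [-172.04, 172.04], [-51.8, 120.97], [4.93, 147.93], [-75.15, 255.16], [6.16, 154.13], [-145.62, 145.62]. Speed limits (degrees/s): [136.94, 136.94, 172.46, 180, 180, 180].

## Interface

Orientations are given as a 3x3 rotation matrix whose columns are the frame's x, y, z axes.
In Python, from cell import get_obs, snapshot, camera_params, job_done gives the robot as it stands. The module is installed in compiled form; this text tells all that it offers.
- The arm moves only by the tool jog_arm, never from a script. Its argument "series" is a list of rows, each a list of 3 entries, a list of its own where there are three numbers: the shift along the tool's x, y, z normalised to -1 to 1, where 1 is 10 cm, then the turn, a rotation vector about the tool's x, y, z normalised to -1 to 1, where 1 is 5 degrees, then the closure in counts, from 0 (fully open) to 255 (shut). In form: [[[x, y, z], [wx, wy, wz], claw], ...]. A call has 1 to 8 rows; each row shifts and turns the pose as measured when the row begins, along the tool's axes as they then stand; what a row does not reach is not made up. A row lasts 1/8 s, in which the tool goes at most 62.5 mm and 10.7 degrees, less where a joint would pass 70% of its speed; a pose out of reach is approached as far as the arm can. A call with a number of a shift or a turn outside -1 to 1 is refused whole. A call with a gripper value outside its range is refused whole. The fingers move at their own pace and stop on an object; "squeeze" is the grip in N (left out, the last holds). Time passes only in rows, so rows that do not move let the fingers close. It gives the time, the measured TCP pose, the force and the opening at its end, in the units of the state.
- get_obs(): the state, without advancing time (a new reading comes with each control period).
- snapshot(name): name is "scene" or "side" or "wrist"; returns (picture, depth): 480x640x3 uint8, red, green, blue; 480x640 float32, m along the optical axis (not along the pixel's ray), 0 where there is no reading.
- camera_params(name): a dict with "intrinsics" (3x3 intrinsics, pixels), "pose" (4x4, takes a point from camera to world coordinates); the wrist camera has in their place "tool_from_camera" (4x4, takes a point from camera to tool coordinates, whose origin is the TCP and whose axes are the flange's). Camera axes: x right, y up, looking along -z (the intrinsics and any distortion apply to the point x, -y, -z); pixel columns grow to the right and rows downward; lengths in m; the calibration is good to about 2 mm. A picture is of the moment at which its call begins: read the wrist's pose just before it. camera_params takes no time and is no camera call.
- job_done(): hands the job in, once; it reports no verdict.
The state is a dict: "time": time; "q": joint angles; "qvel": joint speeds; "joint_efforts": joint torques, N m; "tcp_pos": TCP position; "orientation": TCP orientation; "contact_force": force on the tool from outside, world axes, zero at the start; "ft_torque": the same for the moment, N m; "opening": finger opening in m.
Only numpy, scipy, OpenCV 4.12 (cv2) and the standard library are available. Lean on these libraries where they do the work, as an engineer would, in place of code of your own. Each camera call takes 0.05 s, during which the arm holds its last target.

## Working session

There is one attempt and no reset: what is moved stays moved. The work goes in short steps, Python scripts to look and compute and a tool call to move; the robot and the scene stay as the last step left them, time stands still between calls to the robot, and variables do not carry over. Pictures are saved under pics/ and viewed, and the job is handed in when it is done.

Besides the shell and the picture viewer there is one more tool, called after "Request:" as name(argument=value, ...) on one line, values as JSON. jog_arm: Moves the arm, as the interface text tells. Its arguments: {"type":"object","properties":{"series":{"type":"array","items":{"type":"array"}},"squeeze":{"type":"number"}},"required":["series"]}

```bash
mkdir -p pics; cat > h.py <<'E'
import numpy as np, cv2
from cell import get_obs, snapshot, camera_params, job_done
def save(n,im): cv2.imwrite('pics/'+n+'.png',im[:,:,::-1])
def pts(name,u,v,d):
    p=camera_params(name);K=p['intrinsics']
    x=(u-K[0,2])/K[0,0]*d;y=(v-K[1,2])/K[1,1]*d
    return (p['pose']@np.array([x,-y,-d,np.ones_like(d)]))[:3]
E
python3 - <<'E'
from h import *
for n in ('scene','side'):
    im,d=snapshot(n); save(n+'0',im); np.savez(n+'0.npz',im=im,d=d); p=camera_params(n); print(n,p)
o=get_obs();print(o['time'],o['tcp_pos'],o['orientation'],o['contact_force'],o['ft_torque'],o['opening'])
print(camera_params('wrist'))
E
```

```text
scene {'intrinsics': array([[447.36018394,   0.        , 323.22530661],
       [  0.        , 447.36018394, 229.89108935],
       [  0.        ,   0.        ,   1.        ]]), 'pose': array([[ 0.59274098,  0.4704569 , -0.65370363, -0.13572901],
       [-0.80539215,  0.34495627, -0.48202559, -0.49837631],
       [-0.0012731 ,  0.81220409,  0.58337201,  0.6730739 ],
       [ 0.        ,  0.        ,  0.        ,  1.        ]])}
side {'intrinsics': array([[487.38019833,   0.        , 313.50806038],
       [  0.        , 487.38019833, 232.57243022],
       [  0.        ,   0.        ,   1.        ]]), 'pose': array([[ 0.82152534,  0.35635642, -0.44509124, -0.09392427],
       [-0.5697931 ,  0.5415649 , -0.61809651, -0.85329371],
       [ 0.02078313,  0.76139186,  0.64795872,  0.96502975],
       [ 0.        ,  0.        ,  0.        ,  1.        ]])}
0.1 [0.27259749 0.5618274  0.20523165] [[-8.99694826e-01  4.36519052e-01 -5.80797531e-04]
 [ 4.36519438e-01  8.99693983e-01 -1.23164813e-03]
 [-1.50978306e-05 -1.36163686e-03 -9.99999073e-01]] [-0.14637825  0.01712521  0.07205209] [-0.03896083  0.0212557  -0.03178017] 0.08514569163025416
{'intrinsics': array([[368.61818892,   0.        , 323.52185671],
       [  0.        , 368.61818892, 240.90798662],
       [  0.        ,   0.        ,   1.        ]]), 'tool_from_camera': array([[-1.23975942e-03,  9.54819186e-01,  2.97184766e-01,
         7.66101939e-02],
       [ 9.99999142e-01,  1.05775440e-03,  7.73236647e-04,
        -2.85989721e-05],
       [ 4.23952690e-04,  2.97185470e-01, -9.54819678e-01,
        -1.68346401e-01],
       [ 0.00000000e+00,  0.00000000e+00,  0.00000000e+00,
         1.00000000e+00]])}
```

View pics/scene0.png

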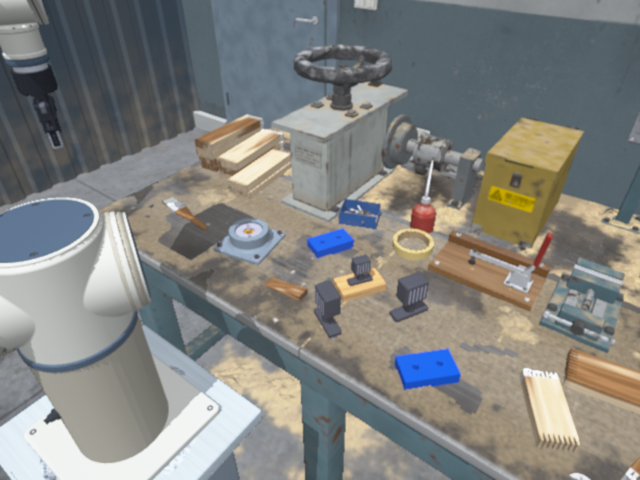

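View pics/side0.png

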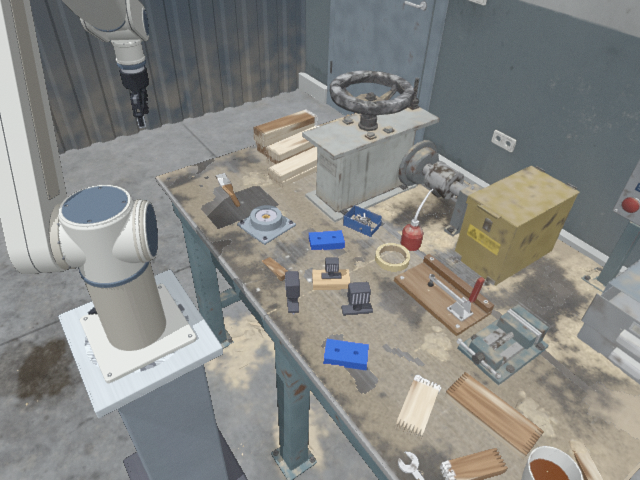

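The scene view shows three spanners: one in the wooden stand at (360,275), and two standing at (327,305) and (410,297). There are blue stand look-alikes at (330,242) and (427,368), and the housing is at (250,235). Next I enlarge that area and measure it.

```bash
python3 - <<'E'
from h import *
z=np.load('scene0.npz');im=z['im'];d=z['d']
save('crop0',np.hstack([cv2.resize(im[245:345,300:440],(560,400),interpolation=3)]))
save('crop0h',cv2.resize(im[205:270,205:295],(720,520),interpolation=3))
vv,uu=np.mgrid[0:480,0:640]
for n in('scene','side'):
    z=np.load(n+'0.npz');im=z['im'];d=z['d'].astype(float)
    P=pts(n,uu.ravel(),vv.ravel(),d.ravel()).T.reshape(480,640,3)
    hsv=cv2.cvtColor(im,cv2.COLOR_RGB2HSV)
    # dark pixels with height
    m=((hsv[...,2]<90)&(P[...,2]>0.012)&(P[...,2]<0.13)&(P[...,0]>0.3)&(P[...,0]<0.9)&(d>0)).astype(np.uint8)
    k,l,st,c=cv2.connectedComponentsWithStats(m)
    for i in range(1,k):
        if st[i,4]>60:
            q=P[l==i]; print(n,'dark',st[i],c[i].round(),q.min(0).round(3),q.max(0).round(3),np.percentile(q[:,2],98).round(3))
    m=((hsv[...,0]>10)&(hsv[...,0]<24)&(hsv[...,1]>110)&(hsv[...,2]>120)&(abs(P[...,2]-0.024)<0.006)&(d>0)).astype(np.uint8)
    k,l,st,c=cv2.connectedComponentsWithStats(m)
    for i in range(1,k):
        if st[i,4]>60:
            q=P[l==i]; print(n,'wood',st[i],c[i].round(),q.min(0).round(3),q.max(0).round(3),q[:,2].mean())
E
```

```text
scene dark [352 262  18  18 102] [359. 273.] [ 0.467 -0.149  0.021] [ 0.509 -0.118  0.081] 0.08
scene dark [397 282  28  30 313] [407. 299.] [ 0.449 -0.278  0.019] [ 0.515 -0.236  0.096] 0.094
scene dark [322 298  18  26 304] [331. 311.] [ 0.332 -0.172  0.02 ] [ 0.366 -0.135  0.097] 0.094
scene dark [570 320  13  15 139] [576. 328.] [ 0.59  -0.55   0.014] [ 0.613 -0.529  0.055] 0.054
scene wood [473 219  61  24 225] [502. 230.] [ 0.847 -0.395  0.018] [ 0.855 -0.247  0.03 ] 0.024506191870403506
scene wood [334 280  51  16  91] [360. 289.] [ 0.432 -0.182  0.018] [ 0.513 -0.088  0.025] 0.020433577184879353
scene wood [570 349  27  10  71] [582. 353.] [ 0.552 -0.584  0.019] [ 0.566 -0.543  0.027] 0.024101567012994533
scene wood [ 567  356   73   50 1718] [604. 381.] [ 0.49  -0.659  0.018] [ 0.556 -0.546  0.028] 0.02415561711720481
scene wood [632 458   8  15  67] [637. 465.] [ 0.383 -0.672  0.022] [ 0.406 -0.662  0.027] 0.024578622341863757
side dark [ 31   0  28  18 364] [45.  7.] [0.3   2.58  0.012] [0.443 2.688 0.111] 0.105
side dark [286 286  14  17 185] [293. 293.] [ 0.332 -0.17   0.021] [ 0.37  -0.137  0.098] 0.095
side dark [353 297  19  14 110] [362. 306.] [ 0.458 -0.281  0.019] [ 0.511 -0.251  0.077] 0.068
```

View pics/crop0.png

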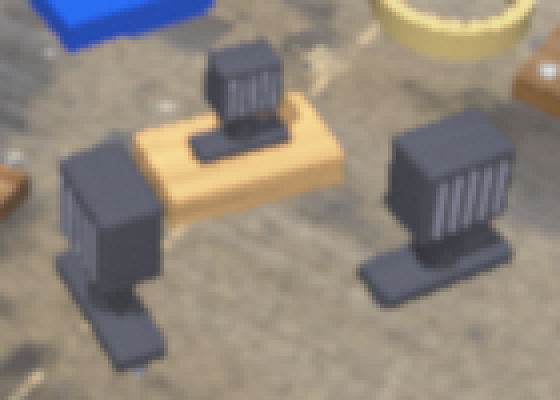

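View pics/crop0h.png

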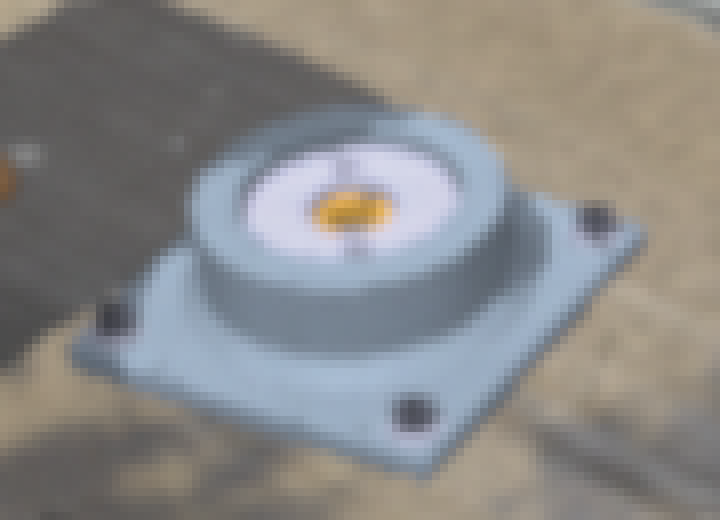

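```bash
python3 - <<'E'
from h import *
vv,uu=np.mgrid[0:480,0:640]
for n,boxes in(('scene',{'hous':(225,215,275,250),'spgrip':(349,255,372,277),'valve':(275,85,400,205),'bin':(340,198,382,228),'brush':(162,196,210,230),'wedge':(262,276,308,300)}),('side',{'hous':(248,204,286,232),'spgrip':(324,258,340,276)})):
    z=np.load(n+'0.npz');im=z['im'];d=z['d'].astype(float)
    P=pts(n,uu.ravel(),vv.ravel(),d.ravel()).T.reshape(480,640,3)
    for k,(a,b,c,e) in boxes.items():
        q=P[b:e,a:c].reshape(-1,3); q=q[q[:,2]>0.008]
        if k=='hous': q=q[(q[:,2]>.042)&(q[:,2]<.05)]
        if k=='spgrip': q=q[(q[:,2]>.08)&(q[:,2]<.095)]
        print(n,k,len(q),q.min(0).round(3),q.max(0).round(3),q.mean(0).round(4))
E
```

```text
scene hous 415 [0.418 0.122 0.042] [0.516 0.218 0.048] [0.4643 0.1682 0.0449]
scene spgrip 145 [ 0.47  -0.153  0.08 ] [ 0.505 -0.118  0.087] [ 0.486  -0.1362  0.0841]
scene valve 12097 [-0.136 -0.498  0.008] [1.06  0.549 0.673] [0.7838 0.1232 0.1548]
scene bin 974 [-0.136 -0.498  0.008] [0.83  0.093 0.673] [0.7093 0.0063 0.0294]
scene brush 432 [-0.136 -0.498  0.008] [0.547 0.499 0.673] [0.4516 0.3963 0.0219]
scene wedge 337 [-0.136 -0.498  0.008] [0.408 0.02  0.673] [ 0.3836 -0.0335  0.0212]
side hous 325 [0.416 0.123 0.042] [0.512 0.222 0.05 ] [0.4619 0.1725 0.0456]
side spgrip 97 [ 0.466 -0.15   0.08 ] [ 0.504 -0.115  0.092] [ 0.4844 -0.1342  0.0854]
```

Request:
jog_arm(series=[[[-0.49, -0.38, 0], [0, 0, 0], 0], [[-0.49, -0.38, 0], [0, 0, 0], 0], [[-0.49, -0.38, 0], [0, 0, 0], 0], [[-0.49, -0.38, 0], [0, 0, 0], 0], [[-0.49, -0.38, 0], [0, 0, 0], 0], [[-0.49, -0.38, -0.1], [0, 0, 0], 0], [[-0.49, -0.38, -0.1], [0, 0, 0], 0], [[0, 0, 0], [0, 0, 0], 0]], squeeze=40)

```text
time: 1.1
tcp_pos: [0.4667, 0.1684, 0.2233]
orientation: [[-0.901, 0.434, -0.001], [0.434, 0.901, -0.002], [0.0, -0.003, -1.0]]
contact_force: [0.1, 0.3, 0.6]
opening: 0.0856
```

```bash
cat >> h.py <<'E'
def wsnap(name):
    o=get_obs(); im,d=snapshot('wrist'); save(name,im)
    T=np.eye(4);T[:3,:3]=o['orientation'];T[:3,3]=o['tcp_pos']
    C=T@camera_params('wrist')['tool_from_camera']
    np.savez(name+'.npz',im=im,d=d,C=C); return im,d,C
def cast(C,u,v,z):
    K=camera_params('wrist')['intrinsics']
    u=np.atleast_1d(u).astype(float);v=np.atleast_1d(v).astype(float)
    r=C[:3,:3]@np.array([(u-K[0,2])/K[0,0],-(v-K[1,2])/K[1,1],-np.ones_like(u)])
    return (C[:3,3:]+r*(z-C[2,3])/r[2]).T
E
python3 - <<'E'
from h import *
im,d,C=wsnap('w1')
E
```

```text
(no output)
```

View pics/w1.png

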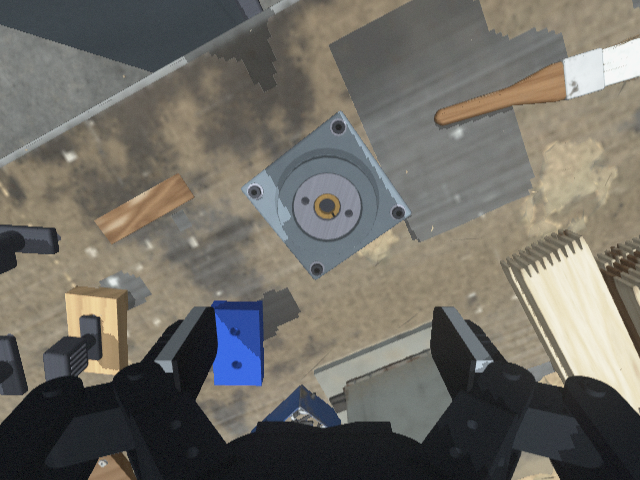

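The wrist view shows the ring holes at about (305,201) and (348,213), the collar at (327,206) and the stand at (95,330).

```bash
cat > ring.py <<'E'
from h import *
def ring(name,box,zr=0.040,save_it=True):
    z=np.load(name+'.npz');im=z['im'];C=z['C']
    x0,y0,x1,y1=box
    g=cv2.cvtColor(im,cv2.COLOR_RGB2GRAY)[y0:y1,x0:x1]
    g4=cv2.resize(g,None,fx=4,fy=4,interpolation=cv2.INTER_CUBIC)
    save(name+'c',cv2.resize(im[y0:y1,x0:x1],None,fx=4,fy=4,interpolation=3))
    for t in (60,75,90):
        k,l,st,c=cv2.connectedComponentsWithStats((g4<t).astype(np.uint8))
        for i in range(1,k):
            if st[i,4]>100:
                u=(c[i,0]+.5)/4-.5+x0;v=(c[i,1]+.5)/4-.5+y0
                print(t,st[i],(round(u,1),round(v,1)),cast(C,u,v,zr)[0].round(4))
E
python3 - <<'E'
from ring import *
ring('w1',(285,165,370,245))
E
```

```text
75 [ 69 132  25  21 335] (np.float64(305.2), np.float64(199.8)) [0.4507 0.1555 0.04  ]
75 [ 29 135   7  56 164] (np.float64(292.5), np.float64(206.0)) [0.4508 0.1418 0.04  ]
75 [ 138  137   60   51 2258] (np.float64(326.8), np.float64(205.1)) [0.4645 0.1721 0.04  ]
75 [302 149   7  53 153] (np.float64(360.9), np.float64(209.4)) [0.4828 0.2002 0.04  ]
75 [242 182  25  17 306] (np.float64(348.1), np.float64(212.2)) [0.4798 0.1878 0.04  ]
75 [187 188  15  22 154] (np.float64(333.0), np.float64(214.5)) [0.4755 0.1735 0.04  ]
75 [231 205  72  85 413] (np.float64(353.0), np.float64(227.0)) [0.4956 0.1859 0.04  ]
90 [ 29   0  33  26 210] (np.float64(295.6), np.float64(167.4)) [0.4192 0.1612 0.04  ]
90 [  28  105  283  203 3743] (np.float64(327.7), np.float64(224.0)) [0.482  0.1647 0.04  ]
90 [ 67 130  29  28 610] (np.float64(304.9), np.float64(200.3)) [0.4511 0.1551 0.04  ]
90 [ 137  135   86   81 3348] (np.float64(327.9), np.float64(206.7)) [0.4664 0.1724 0.04  ]
90 [115 159   8  33 104] (np.float64(314.1), np.float64(208.3)) [0.4619 0.1596 0.04  ]
90 [241 180  30  26 575] (np.float64(348.4), np.float64(212.7)) [0.4805 0.1878 0.04  ]
```

View pics/w1c.png

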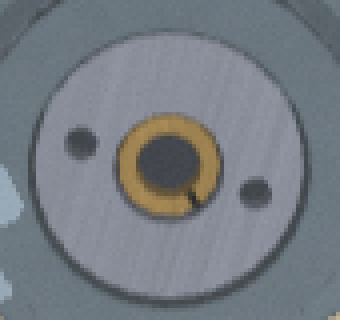

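Hole spacing comes out at 43.8 mm, which matches the expected 44. The centre is near (0.4656, 0.1716) and the axis is at 47.9°. Next is the stand.

Request:
jog_arm(series=[[[-0.3, -0.53, 0], [0, 0, 0], 0], [[-0.3, -0.53, 0], [0, 0, 0], 0], [[-0.3, -0.53, 0], [0, 0, 0], 0], [[-0.3, -0.53, 0], [0, 0, 0], 0], [[-0.28, -0.53, 0], [0, 0, 0], 0], [[0, 0, 0], [0, 0, 0], 0]])

```text
time: 1.9
tcp_pos: [0.4857, -0.1327, 0.221]
orientation: [[-0.907, 0.421, -0.005], [0.421, 0.907, 0.0], [0.004, -0.002, -1.0]]
contact_force: [0.3, 0.6, 0.0]
opening: 0.0851
```

```bash
python3 - <<'E'
from h import *
im,d,C=wsnap('w2')
print(get_obs()['tcp_pos'])
E
```

```text
[ 0.48530446 -0.13087723  0.22078749]
```

View pics/w2.png

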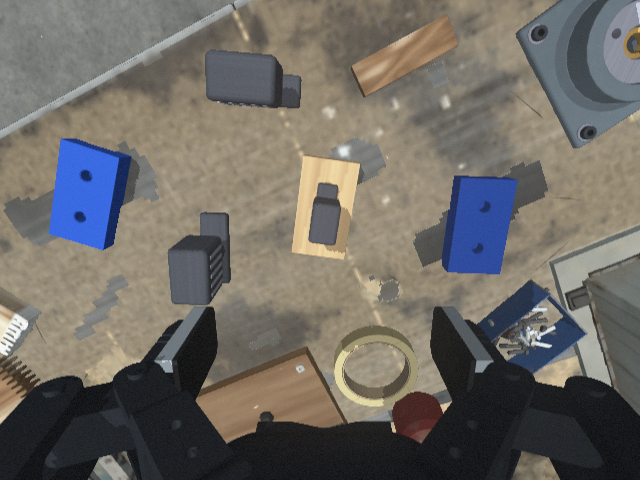

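The wrist view shows the target spanner upright in the wooden stand at (325,215). The two larger ones, 95 mm tall, are at (195,265) and (250,80). I measure the target's axes and centre next.

```bash
cat > st.py <<'E'
from h import *
def stand(name,box,ztop=0.024,grip=True):
    z=np.load(name+'.npz');im=z['im'];C=z['C']
    x0,y0,x1,y1=box
    hsv=cv2.cvtColor(im,cv2.COLOR_RGB2HSV)
    save(name+'c',cv2.resize(im[y0:y1,x0:x1],None,fx=4,fy=4,interpolation=3))
    M=np.zeros((480,640),np.uint8);M[y0:y1,x0:x1]=1
    def rect(m,zz,t):
        k,l,st,c=cv2.connectedComponentsWithStats(m)
        i=1+np.argmax(st[1:,4]); cs,_=cv2.findContours((l==i).astype(np.uint8),cv2.RETR_EXTERNAL,cv2.CHAIN_APPROX_NONE)
        c=max(cs,key=len)[:,0,:]; W=cast(C,c[:,0],c[:,1],zz)[:,:2]
        r=cv2.minAreaRect((W*1000).astype(np.float32)); b=cv2.boxPoints(r)
        e=b[1]-b[0];f=b[2]-b[1]; L=e if np.hypot(*e)>np.hypot(*f) else f
        print(t,st[i],'ctr',np.array(r[0]).round(1),'size',np.round(r[1],1),'long yaw',round(np.degrees(np.arctan2(L[1],L[0]))%180,1))
    rect(((hsv[...,0]>8)&(hsv[...,0]<26)&(hsv[...,1]>75)&(hsv[...,2]>150)).astype(np.uint8)*M,ztop,'wood')
    if grip: rect(((hsv[...,2]<100)&(hsv[...,1]<90)).astype(np.uint8)*M,0.086,'dark')
E
python3 - <<'E'
from st import *
stand('w2',(280,145,375,270))
z=np.load('w2.npz');C=z['C'];d=z['d']
# depth-based points: grip top
vv,uu=np.mgrid[150:270,285:370]
dd=d[150:270,285:370].astype(float)
K=camera_params('wrist')['intrinsics']
Pc=np.stack([(uu-K[0,2])/K[0,0]*dd,-(vv-K[1,2])/K[1,1]*dd,-dd,np.ones_like(dd)],-1)@C.T
for lo,hi,n in((.082,.092,'griptop'),(.021,.0275,'woodtop'),(.029,.036,'bar')):
    q=Pc[(Pc[...,2]>lo)&(Pc[...,2]<hi)][:,:3]
    r=cv2.minAreaRect((q[:,:2]*1000).astype(np.float32)); print(n,len(q),r,cv2.boxPoints(r).round().tolist(),q[:,2].mean())
E
```

```text
wood [ 292  155   68  105 3776] ctr [ 488.  -133.8] size [ 55.7 101. ] long yaw 146.9
dark [309 183  32  62 486] ctr [ 480.6 -129. ] size [23.7 51.7] long yaw 146.8
griptop 1130 ((487.6275939941406, -133.59951782226562), (24.145732879638672, 36.013145446777344), 57.50001907348633) [[466.0, -134.0], [496.0, -153.0], [509.0, -133.0], [479.0, -114.0]] 0.08594792313812336
woodtop 3804 ((487.9965515136719, -133.8262939453125), (56.09247970581055, 100.65213012695312), 56.9901123046875) [[431.0, -130.0], [515.0, -185.0], [545.0, -138.0], [461.0, -83.0]] 0.024251697109138652
bar 283 ((470.6684265136719, -122.59883117675781), (20.0631103515625, 13.300004959106445), 57.46318817138672) [[460.0, -127.0], [471.0, -135.0], [482.0, -118.0], [470.0, -111.0]] 0.031973973681521814
```

View pics/w2c.png

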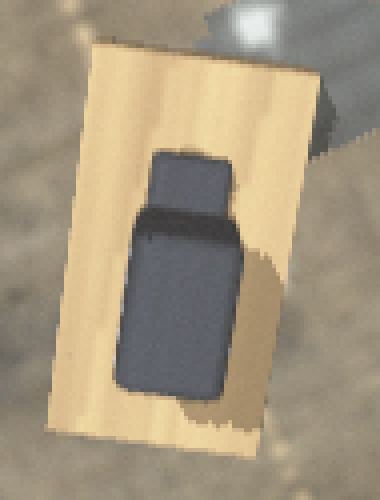

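Request:
jog_arm(series=[[[-0.03, -0.01, 0.2], [0, 0, 0.8], 0], [[0, 0, 0.4], [0, 0, 0.78], 0], [[0, 0, 0.2], [0, 0, 0], 0], [[0, 0, 0], [0, 0, 0], 0]])

```text
time: 2.45
tcp_pos: [0.4873, -0.1242, 0.1382]
orientation: [[-0.844, 0.537, -0.007], [0.537, 0.844, 0.004], [0.008, -0.001, -1.0]]
contact_force: [-0.2, 0.5, 0.4]
opening: 0.0855
```

```bash
python3 - <<'E'
from h import *
im,d,C=wsnap('w3')
o=get_obs();print(o['tcp_pos'],np.degrees(np.arctan2(o['orientation'][1][0],o['orientation'][0][0])),o['orientation'])
dd=d.astype(float)
vv,uu=np.mgrid[0:480,0:640]
K=camera_params('wrist')['intrinsics']
Pc=np.stack([(uu-K[0,2])/K[0,0]*dd,-(vv-K[1,2])/K[1,1]*dd,-dd,np.ones_like(dd)],-1)@C.T
near=np.hypot(Pc[...,0]-.488,Pc[...,1]+.134)<.07
for lo,hi,n in((.082,.092,'griptop'),(.021,.0275,'woodtop')):
    q=Pc[near&(Pc[...,2]>lo)&(Pc[...,2]<hi)][:,:3]
    r=cv2.minAreaRect((q[:,:2]*1000).astype(np.float32)); print(n,len(q),r,q[:,2].mean())
E
```

```text
[ 0.48781424 -0.12443129  0.13900938] 147.5279102369653 [[-8.43635161e-01  5.36886717e-01 -5.68928280e-03]
 [ 5.36877305e-01  8.43654270e-01  3.19885735e-03]
 [ 6.51721175e-03 -3.55778280e-04 -9.99978699e-01]]
griptop 1956 ((487.59619140625, -133.52468872070312), (24.330429077148438, 35.980079650878906), 57.59235382080078) 0.08591826321807401
woodtop 5610 ((487.9072265625, -133.76785278320312), (56.061641693115234, 100.63948822021484), 56.92055130004883) 0.024236403510104733
```

View pics/w3.png

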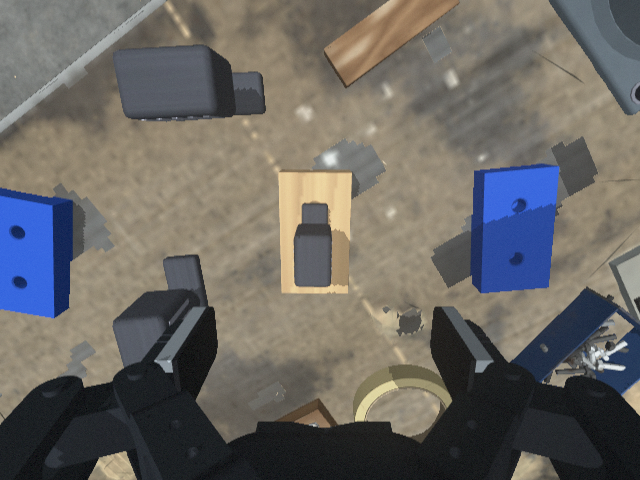

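Request:
jog_arm(series=[[[-0.047, -0.078, 0], [0, -0.075, 0], 0], [[0, 0, 0.2], [0, 0, 0], 0], [[0, 0, 0], [0, 0, 0], 0]])

```text
time: 2.88
tcp_pos: [0.4899, -0.1334, 0.1218]
orientation: [[-0.845, 0.534, 0.005], [0.534, 0.845, -0.002], [-0.006, 0.001, -1.0]]
contact_force: [-0.9, -0.0, 0.5]
opening: 0.0852
```

Request:
jog_arm(series=[[[0.019, -0.012, 0.2], [0, 0.05, 0], 0], [[0, 0, 0.3], [0, 0, 0], 0], [[0, 0, 0], [0, 0, 0], 0]])

```text
time: 3.25
tcp_pos: [0.4911, -0.1348, 0.0751]
orientation: [[-0.845, 0.534, 0.009], [0.534, 0.845, -0.002], [-0.009, 0.003, -1.0]]
contact_force: [-1.4, 0.8, -0.0]
opening: 0.0852
```

```bash
python3 - <<'E'
from h import *
o=get_obs();print(o['tcp_pos'],np.degrees(np.arctan2(o['orientation'][1][0],o['orientation'][0][0])),o['orientation'][:,2])
E
```

```text
[ 0.49114906 -0.13484557  0.07514709] 147.70734569707903 [ 0.0088348  -0.00208317 -0.9999588 ]
```

Request:
jog_arm(series=[[[0.03, -0.005, 0], [0, 0.1, 0], 0], [[0, 0, 0], [0, 0, 0], 0], [[0, 0, 0], [0, 0, 0], 0]])

```text
time: 3.62
tcp_pos: [0.4905, -0.1344, 0.0788]
orientation: [[-0.845, 0.534, 0.006], [0.534, 0.845, 0.001], [-0.004, 0.004, -1.0]]
contact_force: [0.0, 0.6, 0.2]
opening: 0.0855
```

Request:
jog_arm(series=[[[0.02, -0.01, 0], [0, 0.06, 0], 0]])

```text
time: 3.75
tcp_pos: [0.4886, -0.1343, 0.0793]
orientation: [[-0.845, 0.534, 0.002], [0.534, 0.845, 0.004], [0.0, 0.005, -1.0]]
contact_force: [-0.8, 0.3, 0.3]
opening: 0.0858
```

Request:
jog_arm(series=[[[0, 0, 0], [0, 0, 0], 0]])

```text
time: 3.88
tcp_pos: [0.4886, -0.1343, 0.0796]
orientation: [[-0.845, 0.534, 0.003], [0.534, 0.845, 0.004], [-0.0, 0.005, -1.0]]
contact_force: [-0.2, -1.0, 0.0]
opening: 0.0857
```

Request:
jog_arm(series=[[[0, 0, 0], [0, 0, 0], 0]])

```text
time: 4.0
tcp_pos: [0.4885, -0.1343, 0.0796]
orientation: [[-0.845, 0.534, 0.003], [0.534, 0.845, 0.004], [-0.0, 0.005, -1.0]]
contact_force: [-0.2, 0.0, -0.0]
opening: 0.0853
```

Request:
jog_arm(series=[[[0.012, 0, 0.15], [0.06, 0, 0], 0], [[0, 0, 0.14], [0, 0, 0], 0], [[0, 0, 0], [0, 0, 0], 0]])

```text
time: 4.38
tcp_pos: [0.487, -0.1333, 0.0479]
orientation: [[-0.845, 0.534, -0.002], [0.534, 0.845, -0.0], [0.001, -0.001, -1.0]]
contact_force: [0.0, 0.2, -0.5]
opening: 0.0856
```

Request:
jog_arm(series=[[[0, 0, -0.02], [0, 0, 0], 255], [[0, 0, 0], [0, 0, 0], 255], [[0, 0, 0], [0, 0, 0], 255], [[0, 0, 0], [0, 0, 0], 255], [[0, 0, 0], [0, 0, 0], 255], [[0, 0, 0], [0, 0, 0], 255]], squeeze=60)

```text
time: 5.12
tcp_pos: [0.4872, -0.1334, 0.0504]
orientation: [[-0.845, 0.534, -0.001], [0.534, 0.845, -0.001], [0.001, -0.001, -1.0]]
contact_force: [-0.3, 0.6, -1.2]
opening: 0.0222
```

Request:
jog_arm(series=[[[0, 0, -0.1], [0, 0, 0], 255], [[0, 0, -0.2], [0, 0, 0], 255], [[0, 0, -0.4], [0, 0, 0], 255], [[0, 0, -0.4], [0, 0, 0], 255], [[0, 0, 0], [0, 0, 0], 255], [[0, 0, 0], [0, 0, 0], 255]])

```text
time: 5.88
tcp_pos: [0.4856, -0.1329, 0.1641]
orientation: [[-0.845, 0.534, -0.004], [0.534, 0.845, 0.0], [0.004, -0.002, -1.0]]
contact_force: [-0.3, -0.2, -3.0]
opening: 0.0222
```

```bash
python3 - <<'E'
from h import *
im,d,C=wsnap('w4')
o=get_obs();print(o['q'],o['tcp_pos'],np.degrees(np.arctan2(o['orientation'][1][0],o['orientation'][0][0])),o['contact_force'],o['ft_torque'],o['orientation'][:,2])
E
```

```text
[-1.66234291e+01  1.75403613e+01  1.10337214e+02 -6.27551741e-02
  5.23549680e+01 -7.43026795e+01] [ 0.48581953 -0.1329218   0.16403165] 147.71747696578268 [-0.02225894 -0.54439763 -2.87570144] [ 0.00502867 -0.00384173  0.00784878] [-4.13682618e-03  3.29999415e-04 -9.99991389e-01]
```

View pics/w4.png

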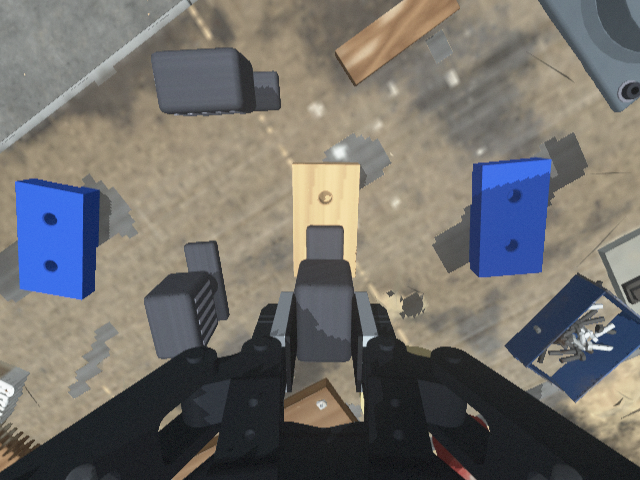

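The spanner is held upright, and the stand's hole is visible at (326,197). I get its offset in the tool frame and carry it to the housing.

```bash
cat > held.py <<'E'
from h import *
def toolpts(name):
    z=np.load(name+'.npz');d=z['d'].astype(float);K=camera_params('wrist')['intrinsics']
    vv,uu=np.mgrid[0:480,0:640]
    return np.stack([(uu-K[0,2])/K[0,0]*d,-(vv-K[1,2])/K[1,1]*d,-d,np.ones_like(d)],-1)@camera_params('wrist')['tool_from_camera'].T, d, z['im']
def held(name):
    P,d,im=toolpts(name)
    for lo,hi,n in((-.042,-.030,'griptop'),(.013,.0225,'bar')):
        m=(d>0)&(abs(P[...,1])<.016)&(abs(P[...,0])<.04)&(P[...,2]>lo)&(P[...,2]<hi)&(im.max(-1)<110)
        q=P[m][:,:3]
        if len(q)<10: print(n,len(q)); continue
        r=cv2.minAreaRect((q[:,:2]*1000).astype(np.float32)); b=cv2.boxPoints(r)
        print(n,len(q),'min',q.min(0).round(4),'max',q.max(0).round(4),'meanz',q[:,2].mean().round(4),r)
E
python3 -c "
from held import *
held('w4')"
```

```text
griptop 3875 min [-0.0185 -0.0131 -0.042 ] max [ 0.0179  0.0125 -0.03  ] meanz -0.0356 ((-0.45830535888671875, -0.5508766174316406), (36.33984375, 25.525615692138672), 1.2109744548797607)
bar 635 min [ 0.0086 -0.0096  0.0166] max [0.0264 0.0102 0.022 ] meanz 0.0184 ((17.538677215576172, 0.25931549072265625), (19.798723220825195, 17.743806838989258), 89.75206756591797)
```

Request:
jog_arm(series=[[[0.36, 0.49, 0], [0, 0, 0], 255], [[0.36, 0.49, 0], [0, 0, 0], 255], [[0.36, 0.49, 0], [0, 0, 0], 255], [[0.36, 0.49, 0], [0, 0, 0], 255], [[0.36, 0.49, 0], [0, 0, 0], 255], [[0, 0, 0], [0, 0, -1], 255], [[0, 0, 0], [0, 0, -1], 255], [[0, 0, 0], [0, 0, -1], 255]])

```text
time: 6.92
tcp_pos: [0.4588, 0.1788, 0.1535]
orientation: [[-0.957, 0.291, -0.02], [0.291, 0.957, -0.004], [0.018, -0.009, -1.0]]
contact_force: [0.3, 0.1, -2.1]
opening: 0.0222
```

Request:
jog_arm(series=[[[0, 0, 0], [0, 0, -1], 255], [[0, 0, 0], [0, 0, -1], 255], [[0, 0, 0], [0, 0, -1], 255], [[0, 0, 0], [0, 0, -1], 255], [[0, 0, 0], [0, 0, -1], 255], [[0, 0, 0], [0, 0, -1], 255], [[0, 0, 0], [0, 0, -1], 255], [[0, 0, 0], [0, 0, -1], 255]])

```text
time: 7.92
tcp_pos: [0.4504, 0.1761, 0.1411]
orientation: [[-0.909, -0.415, -0.043], [-0.415, 0.91, -0.012], [0.044, 0.007, -0.999]]
contact_force: [0.2, -1.0, -2.7]
opening: 0.0223
```

Request:
jog_arm(series=[[[0, 0, 0], [0, -0.2, -1], 255], [[0, 0, 0], [0, -0.2, -1], 255], [[0, 0, 0], [0, -0.2, -1], 255], [[0, 0, 0], [0, -0.2, -1], 255], [[0, 0, 0], [0, 0, -0.7], 255], [[0, 0, 0], [0, 0, 0], 255], [[0, 0, 0], [0, 0, 0], 255]])

```text
time: 8.8
tcp_pos: [0.4438, 0.1737, 0.1315]
orientation: [[-0.66, -0.751, -0.002], [-0.751, 0.66, 0.022], [-0.015, 0.016, -1.0]]
contact_force: [0.1, 0.1, -2.7]
opening: 0.022
```

Request:
jog_arm(series=[[[-0.13, -0.18, 0], [0.18, 0.17, 0], 255], [[0, 0, 0], [0, 0, 0], 255], [[0, 0, 0], [0, 0, 0], 255]])

```text
time: 9.18
tcp_pos: [0.4646, 0.1713, 0.1301]
orientation: [[-0.662, -0.75, -0.003], [-0.75, 0.662, -0.0], [0.003, 0.002, -1.0]]
contact_force: [-1.1, -0.3, -3.5]
opening: 0.0222
```

```bash
python3 - <<'E'
from h import *
im,d,C=wsnap('w5')
o=get_obs();print(o['q'],o['tcp_pos'],np.degrees(np.arctan2(o['orientation'][1][0],o['orientation'][0][0])),o['contact_force'],o['ft_torque'],o['orientation'])
E
```

```text
[ 1.88278890e+01  1.99015156e+01  1.12692643e+02  5.88457927e-02
  4.75668911e+01 -1.19786461e+02] [0.46485767 0.17133714 0.13023892] -131.42529506331672 [ 0.08332213  0.29985426 -2.3971302 ] [-0.00816463  0.02411087  0.01027408] [[-6.61641552e-01 -7.49814656e-01 -2.90482435e-03]
 [-7.49817442e-01  6.61644745e-01 -1.89575168e-04]
 [ 2.06410800e-03  2.05265715e-03 -9.99995763e-01]]
```

View pics/w5.png

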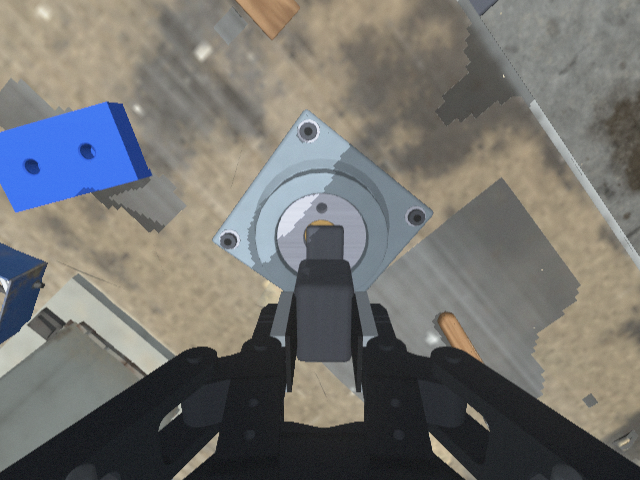

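```bash
cat > meas.py <<'E'
from held import *
def meas(name,guess,tipz=0.0344):
    z=np.load(name+'.npz');im=z['im'];C=z['C'];u0,v0=guess
    g=cv2.cvtColor(im,cv2.COLOR_RGB2GRAY)[v0-12:v0+13,u0-12:u0+13]
    g4=cv2.resize(g,None,fx=4,fy=4,interpolation=cv2.INTER_CUBIC)
    o=np.median(g)
    t=(o+g[9:16,9:16].min())/2
    k,l,st,c=cv2.connectedComponentsWithStats((g4<t).astype(np.uint8))
    i=l[50,50]
    if i==0: print('no',t,g.tolist()); return
    u=(c[i,0]+.5)/4-.5+u0-12;v=(c[i,1]+.5)/4-.5+v0-12
    W=cast(C,u,v,.040)[0]
    T=C@np.linalg.inv(camera_params('wrist')['tool_from_camera'])
    q=np.linalg.inv(T)@np.r_[W,1]
    print('hole px',u.round(2),v.round(2),'area/size',st[i],'world',W.round(4),'tool',q[:3].round(4))
    held(name)
    # bore rim: housing top points by depth
    P,d,_=toolpts(name); Pw=P@T.T
    m=(d>0)&(abs(Pw[...,2]-.046)<.002)&(np.hypot(Pw[...,0]-.466,Pw[...,1]-.172)<.055)
    m2=(d>0)&(abs(Pw[...,2]-.040)<.002)&(np.hypot(Pw[...,0]-.466,Pw[...,1]-.172)<.037)
    for mm,R in((m,.048),(m2,.0325)):
        Q=Pw[mm][:,:2]; 
        from scipy.optimize import least_squares
        h=Q
        # outer boundary pts: angular bins max radius
        c0=np.array([.4656,.1716])
        for _ in range(3):
            a=np.arctan2(*(Q-c0).T[::-1]);r=np.hypot(*(Q-c0).T);b=(a/(2*np.pi)*72).astype(int)
            idx=np.array([np.where(b==j)[0][np.argmax(r[b==j])] for j in np.unique(b) if (b==j).sum()>2 and abs(r[b==j].max()-R)<.003])
            if len(idx)<8: break
            s=least_squares(lambda p:np.hypot(*(Q[idx]-p[:2]).T)-p[2],[*c0,R],loss='soft_l1',f_scale=.0005); c0=s.x[:2]
        print('circle',R,len(idx),c0.round(4),s.x[2].round(4) if len(idx)>=8 else '')
E
python3 -c "
from meas import *
meas('w5',(321,208))"
```

```text
hole px 321.26 207.46 area/size [  29   27   44   42 1406] world [0.4514 0.1549 0.04  ] tool [ 0.0208 -0.001   0.0902]
griptop 4824 min [-0.0189 -0.0157 -0.042 ] max [ 0.0174  0.016  -0.03  ] meanz -0.0357 ((-0.7605705261230469, 0.17992782592773438), (31.700927734375, 36.21548843383789), 89.82727813720703)
bar 1189 min [ 0.0078 -0.009   0.0159] max [0.0261 0.0111 0.0224] meanz 0.0184 ((16.99521255493164, 1.0289726257324219), (20.072750091552734, 18.218406677246094), 89.70092010498047)
circle 0.048 59 [0.4657 0.171 ] 0.0475
circle 0.0325 56 [0.4665 0.1717] 0.0332
```

Request:
jog_arm(series=[[[0, -0.018, 0.15], [0, 0, 0], 255], [[0, 0, 0.15], [0, 0, 0], 255], [[0, 0, 0.14], [0, 0, 0], 255], [[0, 0, 0], [0, 0, 0], 255]])

```text
time: 9.72
tcp_pos: [0.4642, 0.1696, 0.0823]
orientation: [[-0.662, -0.75, -0.005], [-0.75, 0.662, -0.001], [0.004, 0.004, -1.0]]
contact_force: [0.3, 0.3, -2.7]
opening: 0.0219
```

```bash
python3 - <<'E'
from h import *
im,d,C=wsnap('w6')
o=get_obs();print(o['tcp_pos'],np.degrees(np.arctan2(o['orientation'][1][0],o['orientation'][0][0])),o['contact_force'],o['ft_torque'],o['orientation'].round(4))
save('w6c',cv2.resize(im[150:350,230:430],None,fx=3,fy=3,interpolation=3))
E
```

```text
[0.46464553 0.16976685 0.08284279] -131.43811408643307 [ 0.68184473  0.6180835  -3.0552552 ] [ 0.03742736 -0.01623062  0.00634665] [[-6.618e-01 -7.497e-01 -4.400e-03]
 [-7.497e-01  6.618e-01 -4.000e-04]
 [ 3.200e-03  3.100e-03 -1.000e+00]]
```

View pics/w6c.png

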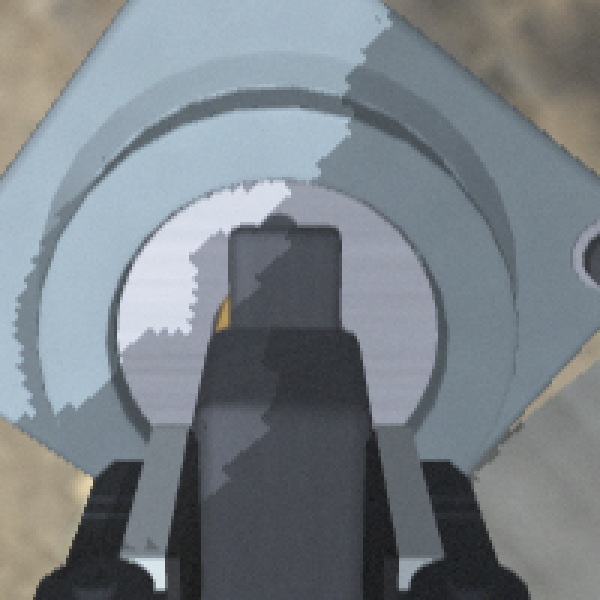

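```bash
cat > m2.py <<'E'
from held import *
def m2(name,zf=.040):
    z=np.load(name+'.npz');im=z['im'];C=z['C']
    T=C@np.linalg.inv(camera_params('wrist')['tool_from_camera']);Ti=np.linalg.inv(T)
    P,d,_=toolpts(name);Pw=P@T.T
    g=cv2.cvtColor(im,cv2.COLOR_RGB2GRAY)
    # ring region = depth at .040
    r=np.hypot(Pw[...,0]-.4658,Pw[...,1]-.1713)
    bar=(d>0)&(abs(P[...,2]-.0184)<.003)&(abs(P[...,1])<.02)&(P[...,0]>.005)&(P[...,0]<.035)&(g<120)
    for v in range(220,262,6):
        us=np.where(bar[v])[0]
        if len(us)>5: print('bar row',v,us.min(),us.max(),'y(mm)',(1000*P[v,us.min(),1]).round(2),(1000*P[v,us.max(),1]).round(2))
    vs,us=np.where(bar); print('bar xmax',P[bar][:,0].max(),'top row',vs.min())
    # housing top inner edge (bore) : pts at z~.046, r 0.03-0.04 min radius per angle
    from scipy.optimize import least_squares
    m=(d>0)&(abs(Pw[...,2]-.046)<.0015)&(r<.05)
    Q=P[m][:,:2];c0=(Ti@[.4658,.1713,.046,1])[:2]
    for inner,R in((True,.0335),(False,.048)):
        c=c0.copy()
        for _ in range(4):
            a=np.arctan2(*(Q-c).T[::-1]);rr=np.hypot(*(Q-c).T);b=np.floor(a/(2*np.pi)*90).astype(int)
            idx=[]
            for j in np.unique(b):
                k=np.where(b==j)[0]; i=k[np.argmin(rr[k]) if inner else np.argmax(rr[k])]
                if abs(rr[i]-R)<.002: idx.append(i)
            s=least_squares(lambda p:np.hypot(*(Q[idx]-p).T)-R,c,loss='soft_l1',f_scale=.0004);c=s.x
        print('bore centre in tool(mm)',inner,len(idx),(1000*c).round(2))
E
python3 -c "
from m2 import *
m2('w6'); m2('w5')
z=np.load('w6.npz');g=cv2.cvtColor(z['im'],cv2.COLOR_RGB2GRAY)
print(g[216:230,312:336])
T=z['C']@np.linalg.inv(camera_params('wrist')['tool_from_camera'])
for uv in ((323.3,222),): print(np.linalg.inv(T)@np.r_[cast(z['C'],*uv,.04)[0],1])
"
```

```text
bar row 226 308 341 y(mm) -7.67 9.88
bar row 232 306 343 y(mm) -8.71 10.91
bar row 238 306 343 y(mm) -8.77 10.88
bar row 244 306 343 y(mm) -8.81 11.03
bar row 250 306 343 y(mm) -8.89 11.01
bar row 256 306 342 y(mm) -8.94 10.53
bar xmax 0.026098206433101824 top row 225
bore centre in tool(mm) True 65 [-2.28 -0.34]
bore centre in tool(mm) False 64 [-2.8  -0.35]
bar row 226 308 339 y(mm) -7.67 8.82
bar row 232 306 343 y(mm) -8.74 10.91
bar row 238 306 343 y(mm) -8.76 10.95
bar row 244 306 343 y(mm) -8.84 11.04
bar row 250 306 342 y(mm) -8.91 10.49
bar row 256 306 342 y(mm) -8.91 10.46
bar xmax 0.026126746974100057 top row 225
bore centre in tool(mm) True 72 [-0.77 -1.23]
bore centre in tool(mm) False 75 [-1.18 -1.17]
[[221 222 220 220 219 220 220 221 220 222 221 219 189 162 158 158 159 158
  157 158 158 157 159 157]
 [221 221 221 221 221 219 220 221 218 221 221 191 158 156 156 157 157 160
  159 159 158 159 160 160]
 [218 219 220 221 221 218 220 220 221 222 188 158 157 157 157 157 156 158
  159 158 154 158 157 159]
 [220 220 219 220 221 221 219 220 221 187 157 157 157 159 157 160 158 158
[... 400 characters left out ...]
 156
  156 154 156 155 156 157]
 [177 178 178 195 182 118  79  78  75  77  77  79  79  80  78  75  93 139
  140 141 141 142 142 140]
 [102 100 102 130 111  75  71  74  71  71  70  71  71  71  71  67  66  97
   94  97  96  97  97  96]
 [ 72  69  70  63  71  69  72  69  68  71  69  70  68  71  65  59  62  60
   56  60  56  58  58  62]
 [ 83  83  71  76  82  78  82  81  79  77  82  81  79  82  63  63  64  64
   62  63  63  63  64  65]
 [ 97  95  90  94  91  96  91  94  91  94  92  95  94  80  72  70  71  74
   73  73  66  68  68  71]
 [103 102 101 100  99 103  96  98 104 101  99  99 100  76  78  78  76  79
   71  75  73  72  76  75]]
[2.23046039e-02 4.44588997e-04 4.23672558e-02 1.00000000e+00]
```

Request:
jog_arm(series=[[[-0.017, -0.014, 0], [0, -0.03, 0], 255], [[0, 0, 0], [0, 0, 0], 255], [[0, 0, 0], [0, 0, 0], 255]])

```text
time: 10.15
tcp_pos: [0.4679, 0.1705, 0.0837]
orientation: [[-0.662, -0.75, -0.001], [-0.75, 0.662, 0.002], [-0.001, 0.002, -1.0]]
contact_force: [-0.1, 0.1, -2.5]
opening: 0.0224
```

```bash
python3 - <<'E'
from h import *
im,d,C=wsnap('w7')
o=get_obs();print(o['tcp_pos'],np.degrees(np.arctan2(o['orientation'][1][0],o['orientation'][0][0])),o['contact_force'],o['ft_torque'],o['orientation'].round(4))
save('w7c',cv2.resize(im[150:350,230:430],None,fx=3,fy=3,interpolation=3))
from m2 import *
m2('w7')
E
```

```text
[0.46797335 0.17046843 0.08369196] -131.43713464998055 [ 0.25504547 -0.66075743 -3.15454418] [-0.03458201  0.01849349  0.01278615] [[-6.618e-01 -7.497e-01 -6.000e-04]
 [-7.497e-01  6.618e-01  2.400e-03]
 [-1.400e-03  2.000e-03 -1.000e+00]]
bar row 226 309 339 y(mm) -7.14 8.77
bar row 232 306 343 y(mm) -8.7 10.91
bar row 238 306 343 y(mm) -8.78 10.92
bar row 244 306 343 y(mm) -8.87 10.98
bar row 250 306 343 y(mm) -8.88 11.12
bar row 256 306 342 y(mm) -8.98 10.52
bar xmax 0.025964291707840717 top row 226
bore centre in tool(mm) True 66 [0.98 1.97]
bore centre in tool(mm) False 66 [0.55 1.9 ]
```

View pics/w7c.png

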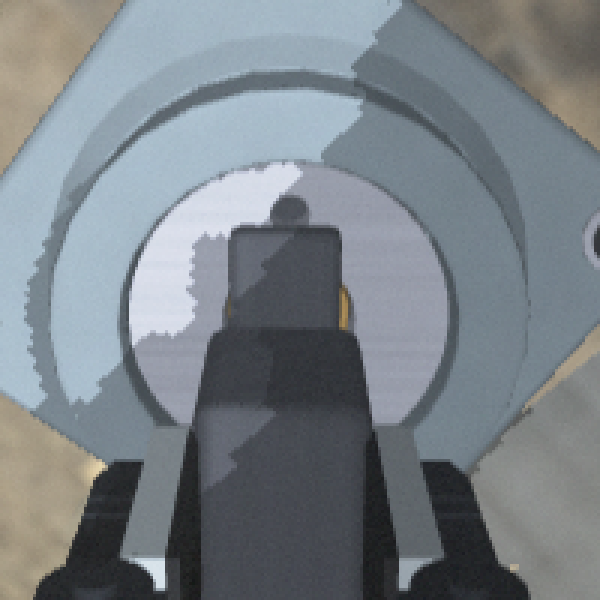

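Request:
jog_arm(series=[[[0.012, 0.006, 0], [0, 0, 0], 255]])

```text
time: 10.32
tcp_pos: [0.4668, 0.17, 0.0839]
orientation: [[-0.662, -0.75, -0.0], [-0.75, 0.662, 0.003], [-0.002, 0.002, -1.0]]
contact_force: [-0.1, 0.3, -3.0]
opening: 0.0221
```

Request:
jog_arm(series=[[[0, 0, 0], [0, 0, 0], 255]])

```text
time: 10.45
tcp_pos: [0.4667, 0.17, 0.084]
orientation: [[-0.662, -0.75, -0.0], [-0.75, 0.662, 0.003], [-0.002, 0.002, -1.0]]
contact_force: [0.3, 0.1, -1.5]
opening: 0.0223
```

Request:
jog_arm(series=[[[0, 0, 0], [0, 0, 0], 255]])

```text
time: 10.58
tcp_pos: [0.4667, 0.17, 0.0841]
orientation: [[-0.662, -0.75, 0.0], [-0.75, 0.662, 0.003], [-0.002, 0.002, -1.0]]
contact_force: [-0.5, 0.1, -2.9]
opening: 0.022
```

Request:
jog_arm(series=[[[0.004, 0.003, 0.03], [0, 0, 0], 255], [[0, 0, 0.03], [0, 0, 0], 255], [[0, 0, 0], [0, 0, 0], 255], [[0, 0, 0], [0, 0, 0], 255], [[0, 0, 0], [0, 0, 0], 255]])

```text
time: 11.2
tcp_pos: [0.4661, 0.1699, 0.0774]
orientation: [[-0.662, -0.75, -0.0], [-0.75, 0.662, 0.002], [-0.002, 0.002, -1.0]]
contact_force: [-0.2, 0.1, -2.8]
opening: 0.0219
```

```bash
cat > look.py <<'E'
import sys
from m2 import *
n=sys.argv[1]
im,d,C=wsnap(n)
o=get_obs();print(o['tcp_pos'].round(4),np.degrees(np.arctan2(o['orientation'][1][0],o['orientation'][0][0])),o['contact_force'].round(1),o['ft_torque'].round(3),o['orientation'][2].round(4),o['time'])
save(n+'c',cv2.resize(im[150:350,230:430],None,fx=3,fy=3,interpolation=3))
m2(n)
E
python3 look.py w8
```

```text
[0.4661 0.1699 0.0775] -131.43472815630813 [ 0.2  0.2 -2.5] [ 0.019  0.04  -0.023] [-0.0017  0.0019 -1.    ] 11.25
bar row 226 309 340 y(mm) -7.11 9.33
bar row 232 306 343 y(mm) -8.66 10.92
bar row 238 306 343 y(mm) -8.7 10.92
bar row 244 306 343 y(mm) -8.84 11.06
bar row 250 306 343 y(mm) -8.92 11.02
bar row 256 306 342 y(mm) -8.93 10.48
bar xmax 0.026152135709217053 top row 225
bore centre in tool(mm) True 66 [-0.7  1. ]
bore centre in tool(mm) False 64 [-1.13  0.97]
```

View pics/w8c.png

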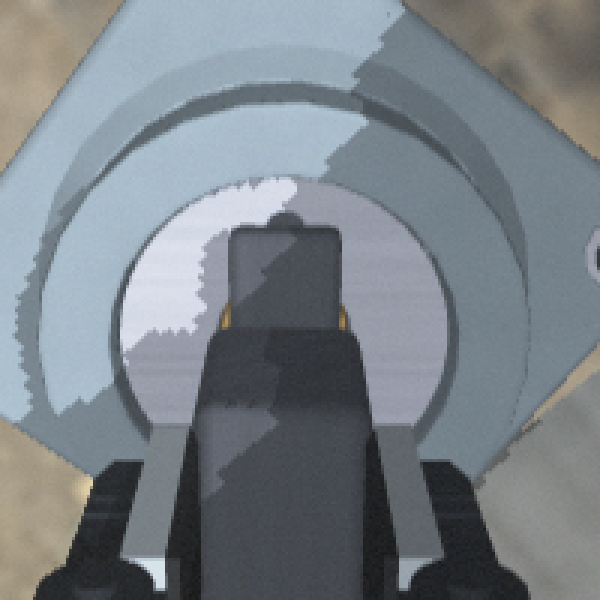

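Request:
jog_arm(series=[[[0, 0, 0.025], [0, 0, 0], 255], [[0, 0, 0.02], [0, 0, 0], 255], [[0, 0, 0], [0, 0, 0], 255]])

```text
time: 11.62
tcp_pos: [0.4662, 0.1699, 0.0727]
orientation: [[-0.662, -0.75, -0.0], [-0.75, 0.662, 0.003], [-0.002, 0.002, -1.0]]
contact_force: [0.6, -0.8, -2.2]
opening: 0.022
```

Request:
jog_arm(series=[[[0, 0, 0.02], [0, 0, 0], 255], [[0, 0, 0], [0, 0, 0], 255]])

```text
time: 11.88
tcp_pos: [0.4661, 0.1699, 0.0705]
orientation: [[-0.662, -0.75, -0.0], [-0.75, 0.662, 0.003], [-0.002, 0.002, -1.0]]
contact_force: [0.1, 0.8, -2.5]
opening: 0.0218
```

Request:
jog_arm(series=[[[0, 0, 0.02], [0, 0, 0], 255], [[0, 0, 0], [0, 0, 0], 255]])

```text
time: 12.12
tcp_pos: [0.4662, 0.1699, 0.0684]
orientation: [[-0.662, -0.75, -0.0], [-0.75, 0.662, 0.003], [-0.002, 0.002, -1.0]]
contact_force: [0.0, 0.0, -2.9]
opening: 0.0218
```

Request:
jog_arm(series=[[[0, 0, 0.01], [0, 0, 0], 255], [[0, 0, 0], [0, 0, 0], 255]])

```text
time: 12.38
tcp_pos: [0.4662, 0.1699, 0.0674]
orientation: [[-0.662, -0.75, -0.0], [-0.75, 0.662, 0.003], [-0.002, 0.002, -1.0]]
contact_force: [0.3, -0.4, -3.5]
opening: 0.0223
```

Request:
jog_arm(series=[[[0, 0, 0], [0, 0, 0.6], 255], [[0, 0, 0], [0, 0, 0], 255], [[0, 0, 0], [0, 0, 0.6], 255], [[0, 0, 0], [0, 0, 0], 255], [[0, 0, 0], [0, 0, 0.6], 255]])

```text
time: 13.0
tcp_pos: [0.4661, 0.17, 0.0674]
orientation: [[-0.77, -0.638, -0.0], [-0.638, 0.77, 0.003], [-0.001, 0.002, -1.0]]
contact_force: [-0.1, -0.6, -2.7]
opening: 0.022
```

```bash
cat > s.py <<'E'
from h import *
o=get_obs();print(o['time'],o['tcp_pos'].round(4),'yaw',np.degrees(np.arctan2(o['orientation'][1][0],o['orientation'][0][0])).round(2)%360,o['contact_force'].round(1),o['ft_torque'].round(3),o['orientation'][2].round(4),'tau6',o['joint_efforts'][5].round(2),'q6',o['q'][5].round(2))
E
python3 s.py
```

```text
13.0 [0.4661 0.17   0.0674] yaw 219.65 [-0.1 -0.6 -2.7] [0.085 0.029 0.035] [-0.0014  0.0022 -1.    ] tau6 -0.68 q6 -111.26
```

Request:
jog_arm(series=[[[0.0005, 0.0005, 0], [0, 0, 0.6], 255], [[0, 0, 0], [0, 0, 0], 255], [[0.0005, 0.0005, 0], [0, 0, 0.6], 255], [[0, 0, 0], [0, 0, 0], 255], [[0.0005, 0.0005, 0], [0, 0, 0.6], 255]])

```text
time: 13.62
tcp_pos: [0.4659, 0.1701, 0.0674]
orientation: [[-0.857, -0.516, -0.0], [-0.516, 0.857, 0.003], [-0.001, 0.002, -1.0]]
contact_force: [0.2, 0.8, -3.4]
opening: 0.0218
```

```bash
python3 s.py
```

```text
13.625 [0.4659 0.1701 0.0674] yaw 211.05 [ 0.2  0.8 -3.4] [0.017 0.004 0.057] [-0.0012  0.0024 -1.    ] tau6 -0.68 q6 -102.64
```

Request:
jog_arm(series=[[[0.0005, 0.0005, 0], [0, 0, 0.6], 255], [[0, 0, 0], [0, 0, 0], 255], [[0.0005, 0.0005, 0], [0, 0, 0.6], 255]])

```text
time: 14.0
tcp_pos: [0.4658, 0.1702, 0.0674]
orientation: [[-0.904, -0.428, -0.0], [-0.428, 0.904, 0.003], [-0.001, 0.003, -1.0]]
contact_force: [0.1, 0.7, -2.1]
opening: 0.0222
```

```bash
python3 s.py
```

```text
14.0 [0.4658 0.1702 0.0674] yaw 205.31 [ 0.1  0.7 -2.1] [0.074 0.035 0.031] [-0.001   0.0025 -1.    ] tau6 -0.68 q6 -96.9
```

Request:
jog_arm(series=[[[0.0005, 0.0005, 0], [0, 0, 0], 255], [[0.0005, 0.0005, 0], [0, 0, 0.6], 255]])

```text
time: 14.25
tcp_pos: [0.4657, 0.1702, 0.0674]
orientation: [[-0.924, -0.383, -0.0], [-0.383, 0.924, 0.003], [-0.001, 0.003, -1.0]]
contact_force: [-0.0, 0.1, -3.5]
opening: 0.0223
```

```bash
python3 s.py
```

```text
14.25 [0.4657 0.1702 0.0674] yaw 202.54 [-0.   0.1 -3.5] [0.12  0.086 0.025] [-0.001   0.0025 -1.    ] tau6 -0.68 q6 -94.12
```

Request:
jog_arm(series=[[[0.0005, 0.0005, 0], [0, 0, 0], 255], [[0.0005, 0.0005, 0], [0, 0, 0.6], 255]])

```text
time: 14.5
tcp_pos: [0.4657, 0.1703, 0.0674]
orientation: [[-0.941, -0.338, 0.0], [-0.338, 0.941, 0.003], [-0.001, 0.003, -1.0]]
contact_force: [-0.1, 0.7, -3.0]
opening: 0.0219
```

```bash
python3 s.py
```

```text
14.5 [0.4657 0.1703 0.0674] yaw 199.77 [-0.1  0.7 -3. ] [ 0.081 -0.016  0.107] [-0.001   0.0025 -1.    ] tau6 -0.68 q6 -91.33
```

Request:
jog_arm(series=[[[0.0005, 0.0005, 0], [0, 0, 0], 255], [[0.0005, 0.0005, 0], [0, 0, 0.6], 255]])

```text
time: 14.75
tcp_pos: [0.4656, 0.1703, 0.0674]
orientation: [[-0.956, -0.293, 0.0], [-0.293, 0.956, 0.003], [-0.001, 0.003, -1.0]]
contact_force: [0.7, 0.8, -2.6]
opening: 0.0221
```

```bash
python3 s.py
```

```text
14.75 [0.4656 0.1703 0.0674] yaw 197.01 [ 0.7  0.8 -2.6] [0.073 0.007 0.111] [-0.0011  0.0025 -1.    ] tau6 -0.68 q6 -88.56
```

Request:
jog_arm(series=[[[0.0005, 0.0005, 0], [0, 0, 0], 255], [[0.0005, 0.0005, 0], [0, 0, 0.6], 255]])

```text
time: 15.0
tcp_pos: [0.4655, 0.1704, 0.0674]
orientation: [[-0.969, -0.247, 0.0], [-0.247, 0.969, 0.002], [-0.001, 0.002, -1.0]]
contact_force: [0.4, 0.3, -3.4]
opening: 0.0222
```

```bash
python3 s.py
```

```text
15.0 [0.4655 0.1704 0.0674] yaw 194.29 [ 0.4  0.3 -3.4] [ 0.142 -0.01   0.343] [-0.001   0.0023 -1.    ] tau6 -0.3 q6 -85.81
```

Request:
jog_arm(series=[[[0.0005, 0.0005, 0], [0, 0, 0], 255], [[0.0005, 0.0005, 0], [0, 0, 0.6], 255]])

```text
time: 15.25
tcp_pos: [0.4655, 0.1705, 0.0674]
orientation: [[-0.98, -0.201, 0.001], [-0.201, 0.98, 0.002], [-0.001, 0.002, -1.0]]
contact_force: [-0.0, 0.5, -2.6]
opening: 0.022
```

```bash
python3 s.py
```

```text
15.25 [0.4655 0.1705 0.0674] yaw 191.6 [-0.   0.5 -2.6] [ 0.081 -0.034  0.431] [-0.0012  0.0021 -1.    ] tau6 -0.32 q6 -83.07
```

Request:
jog_arm(series=[[[0.0005, 0.0005, 0], [0, 0, 0], 255], [[0.0005, 0.0005, 0], [0, 0, 0.6], 255]])

```text
time: 15.5
tcp_pos: [0.4655, 0.1705, 0.0674]
orientation: [[-0.988, -0.154, 0.001], [-0.154, 0.988, 0.002], [-0.001, 0.002, -1.0]]
contact_force: [0.5, -0.2, -3.4]
opening: 0.0221
```

```bash
python3 s.py; python3 look.py w9
```

```text
15.5 [0.4655 0.1705 0.0674] yaw 188.87 [ 0.5 -0.2 -3.4] [ 0.074 -0.     0.385] [-0.0012  0.0019 -1.    ] tau6 -0.32 q6 -80.31
[0.4655 0.1705 0.0674] -171.27697266800885 [ 0.5  0.9 -3.3] [ 0.012 -0.095  0.322] [-0.0012  0.002  -1.    ] 15.55
bar row 226 307 339 y(mm) -8.54 8.41
bar row 232 306 343 y(mm) -8.98 10.6
bar row 238 306 343 y(mm) -9.12 10.65
bar row 244 306 342 y(mm) -9.2 10.07
bar row 250 306 342 y(mm) -9.23 10.12
bar row 256 306 342 y(mm) -9.25 10.16
bar xmax 0.03291084625617555 top row 213
bore centre in tool(mm) True 42 [-0.15  0.71]
bore centre in tool(mm) False 64 [-0.62  0.77]
```

View pics/w9c.png

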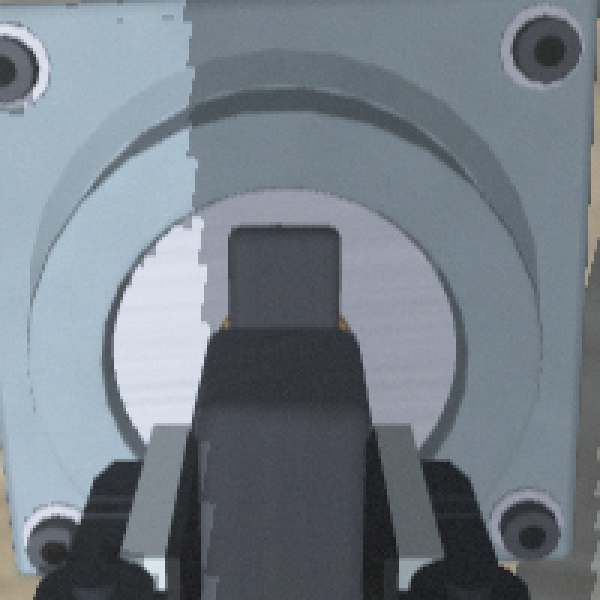

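Request:
jog_arm(series=[[[0, 0, 0], [0, 0, 0], 255], [[0, 0, 0], [0, 0, -0.3], 255], [[0, 0, 0], [0, 0, 0], 255]])

```text
time: 15.92
tcp_pos: [0.4654, 0.1705, 0.0675]
orientation: [[-0.983, -0.183, 0.001], [-0.183, 0.983, 0.002], [-0.001, 0.002, -1.0]]
contact_force: [-0.1, 1.0, -2.1]
opening: 0.0224
```

```bash
python3 s.py
```

```text
15.925 [0.4654 0.1705 0.0675] yaw 190.56 [-0.1  1.  -2.1] [ 0.013 -0.018 -0.008] [-0.0012  0.0021 -1.    ] tau6 -0.13 q6 -82.02
```

Request:
jog_arm(series=[[[0, 0, -0.05], [0, 0, 0], 255], [[0, 0, -0.1], [0, 0, 0], 255], [[0, 0, -0.2], [0, 0, 0], 255], [[0, 0, -0.4], [0, 0, 0], 255], [[0, 0, -0.3], [0, 0, 0], 255], [[0.3, 0, 0], [0, 0, 0], 255], [[0, 0, 0], [0, 0, 0], 255], [[0, 0, 0], [0, 0, 0], 255]])

```text
time: 16.92
tcp_pos: [0.4362, 0.1649, 0.1806]
orientation: [[-0.983, -0.183, 0.005], [-0.183, 0.983, 0.004], [-0.006, 0.003, -1.0]]
contact_force: [0.0, 0.1, -1.9]
opening: 0.0221
```

```bash
python3 s.py; python3 -c "
from h import *
wsnap('w10')"
```

```text
16.925 [0.4362 0.1649 0.1806] yaw 190.55 [ 0.   0.1 -1.9] [0.034 0.028 0.004] [-0.0055  0.0032 -1.    ] tau6 0.0 q6 -81.5
```

View pics/w10.png

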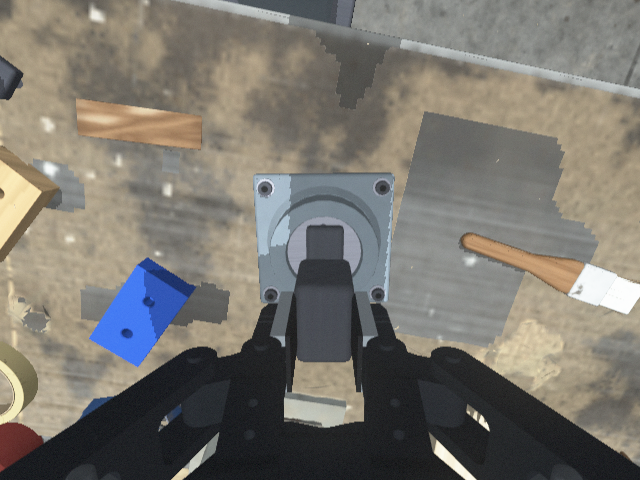

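```bash
python3 - <<'E'
from h import *
vv,uu=np.mgrid[0:480,0:640]
z=np.load('scene0.npz');d=z['d'].astype(float)
P=pts('scene',uu.ravel(),vv.ravel(),d.ravel()).T.reshape(480,640,3)
m=(d>0)&(P[...,2]>.10)&(P[...,0]>.4)&(P[...,0]<.75)&(P[...,1]>0)&(P[...,1]<.45)
q=P[m];print(len(q),q[q[:,0].argsort()[:5]].round(3).tolist(),np.percentile(q[:,0],[1,5,20]).round(3))
E
```

```text
4613 [[0.633, 0.086, 0.244], [0.633, 0.092, 0.24], [0.633, 0.152, 0.242], [0.634, 0.213, 0.234], [0.634, 0.14, 0.237]] [0.636 0.638 0.678]
```

Request:
jog_arm(series=[[[-0.35, 0, 0], [0, 0, 0], 255], [[-0.35, 0, 0], [0, 0, 0], 255], [[0, 0, 0], [0, 0, 0], 255]])

```text
time: 17.35
tcp_pos: [0.5073, 0.178, 0.18]
orientation: [[-0.983, -0.183, 0.003], [-0.183, 0.983, 0.004], [-0.004, 0.003, -1.0]]
contact_force: [-0.4, 0.1, -3.2]
opening: 0.0222
```

```bash
python3 s.py; python3 -c "
from h import *
wsnap('w11')"
```

```text
17.35 [0.5073 0.178  0.18  ] yaw 190.55 [-0.4  0.1 -3.2] [-0.002  0.02  -0.026] [-0.0037  0.0029 -1.    ] tau6 -0.04 q6 -82.66
```

View pics/w11.png

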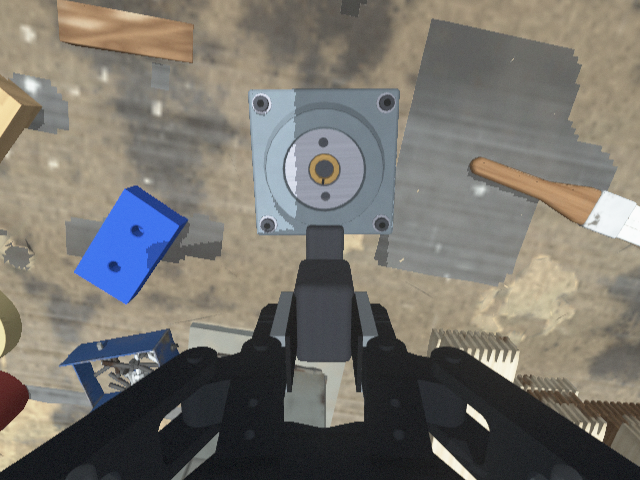

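The ring holes are now at (323,142) and (325,196), with the collar at (324,169) and its slot below at about (323,180). I compare the slot angle before and after the turn.

```bash
python3 - <<'E'
from h import *
for n,(u0,v0) in (('w1',(327,206)),('w11',(324,169))):
    z=np.load(n+'.npz');im=z['im'];C=z['C']
    c=im[v0-18:v0+19,u0-18:u0+19]; c8=cv2.resize(c,None,fx=8,fy=8,interpolation=cv2.INTER_CUBIC)
    save(n+'s',c8)
    hsv=cv2.cvtColor(c8,cv2.COLOR_RGB2HSV)
    brass=((hsv[...,0]>10)&(hsv[...,0]<30)&(hsv[...,1]>90)&(hsv[...,2]>90)).astype(np.uint8)
    cs,_=cv2.findContours(brass,cv2.RETR_EXTERNAL,cv2.CHAIN_APPROX_NONE)
    cc=cv2.convexHull(max(cs,key=cv2.contourArea))[:,0].astype(float)
    def w(p): return cast(C,(p[:,0]+.5)/8-.5+u0-18,(p[:,1]+.5)/8-.5+v0-18,.034)[:,:2]
    W=w(cc); A=np.c_[2*W,np.ones(len(W))]; s=np.linalg.lstsq(A,(W**2).sum(1),rcond=None)[0]
    ctr=s[:2];R=np.sqrt(s[2]+ctr@ctr); print(n,'collar ctr',ctr.round(4),'R',R.round(4))
    # darkness vs angle sampled at radii
    g=cv2.cvtColor(c8,cv2.COLOR_RGB2GRAY).astype(float)
    yy,xx=np.mgrid[0:g.shape[0],0:g.shape[1]]; pw=w(np.c_[xx.ravel(),yy.ravel()])-ctr
    r=np.hypot(*pw.T);a=np.degrees(np.arctan2(pw[:,1],pw[:,0]))
    for lo,hi in((.74,.86),(.78,.92)):
        m=(r>R*lo)&(r<R*hi); b=((a[m]+180)//4).astype(int); v=np.array([np.median(g.ravel()[m][b==j]) for j in range(90)])
        j=v.argmin(); k=[(j+i)%90 for i in range(-3,4)]; wt=np.clip(np.median(v)-20-v[k],0,None)
        print((lo,hi),'min',v[j],'med',np.median(v),'angle',(-178+4*(j+(wt*np.arange(-3,4)).sum()/wt.sum())).round(1))
E
python3 -c "
from ring import *
ring('w11',(285,130,365,210))" | grep '^90'
```

```text
w1 collar ctr [0.4664 0.1712] R 0.0125
(0.74, 0.86) min 41.0 med 135.0 angle 10.4
(0.78, 0.92) min 43.0 med 135.0 angle 9.9
w11 collar ctr [0.466  0.1714] R 0.0125
(0.74, 0.86) min 42.0 med 149.0 angle 3.7
(0.78, 0.92) min 44.0 med 149.0 angle 3.7
90 [  45   20  275  300 2449] (np.float64(341.6), np.float64(187.3)) [0.4778 0.1886 0.04  ]
90 [137  32  34  35 939] (np.float64(322.9), np.float64(141.9)) [0.4444 0.1665 0.04  ]
90 [  0  41  42  81 320] (np.float64(288.6), np.float64(149.7)) [0.4555 0.1402 0.04  ]
90 [ 121  122   73  100 4171] (np.float64(323.9), np.float64(169.5)) [0.466  0.1713 0.04  ]
90 [146 251  32  27 682] (np.float64(325.1), np.float64(195.5)) [0.4871 0.1762 0.04  ]
```

Cup slot moved from about 10.1° to 3.7°, so it turned about 6.4° (0.11 rad), which is within limits. I take the spanner back to the stand.

Request:
jog_arm(series=[[[0.154, -0.6, 0], [0, 0, 0], 255], [[0.154, -0.6, 0], [0, 0, 0], 255], [[0.154, -0.6, 0], [0, 0, 0], 255], [[0.154, -0.6, 0], [0, 0, 0], 255], [[0.154, -0.6, 0], [0, 0, 0], 255], [[0, 0, 0], [0, 0, 0], 255], [[0, 0, 0], [0, 0, 1], 255], [[0, 0, 0], [0, 0, 1], 255]])

```text
time: 18.4
tcp_pos: [0.4785, -0.1357, 0.1763]
orientation: [[-1.0, -0.007, -0.006], [-0.007, 1.0, 0.005], [0.006, 0.005, -1.0]]
contact_force: [0.1, 0.2, -2.5]
opening: 0.0221
```

Request:
jog_arm(series=[[[0, 0, 0], [0, 0, 1], 255], [[0, 0, 0], [0, 0, 0], 255], [[0, 0, 0], [0, 0, 1], 255], [[0, 0, 0], [0, 0, 0], 255], [[0, 0, 0], [0, 0, 1], 255], [[0, 0, 0], [0, 0, 0], 255], [[0, 0, 0], [0, 0, 1], 255], [[0, 0, 0], [0, 0, 0], 255]])

```text
time: 19.4
tcp_pos: [0.4751, -0.1308, 0.1751]
orientation: [[-0.946, 0.323, -0.011], [0.323, 0.946, 0.008], [0.013, 0.003, -1.0]]
contact_force: [-0.3, 1.4, -2.6]
opening: 0.0221
```

```bash
python3 s.py
```

```text
19.4 [ 0.4751 -0.1308  0.1751] yaw 161.16 [-0.3  1.4 -2.6] [-0.036 -0.017 -0.018] [ 0.0132  0.0035 -0.9999] tau6 0.47 q6 -88.25
```

Request:
jog_arm(series=[[[0, 0, 0], [0, -0.05, 1], 255], [[0, 0, 0], [0, 0, 0], 255], [[0, 0, 0], [0, -0.05, 1], 255], [[0, 0, 0], [0, 0, 0], 255], [[0, 0, 0], [0.04, -0.05, 0.68], 255], [[0, 0, 0], [0, 0, 0], 255], [[0, 0, 0], [0, 0, 0], 255]])

```text
time: 20.27
tcp_pos: [0.4751, -0.1306, 0.1751]
orientation: [[-0.858, 0.514, -0.002], [0.514, 0.858, -0.001], [0.001, -0.002, -1.0]]
contact_force: [0.5, 0.5, -3.5]
opening: 0.0222
```

```bash
python3 s.py
```

```text
20.275 [ 0.4751 -0.1306  0.1751] yaw 149.05 [ 0.5  0.5 -3.5] [0.012 0.048 0.007] [ 0.001  -0.0017 -1.    ] tau6 0.02 q6 -75.69
```

Request:
jog_arm(series=[[[-0.118, 0.034, 0], [0, 0, 0.28], 255], [[0, 0, 0], [0, 0, 0], 255], [[0, 0, 0.3], [0, 0, 0], 255], [[0, 0, 0.4], [0, 0, 0], 255], [[0, 0, 0.2], [0, 0, 0], 255], [[0, 0, 0], [0, 0, 0], 255], [[0, 0, 0], [0, 0, 0], 255], [[0, 0, 0], [0, 0, 0], 255]])

```text
time: 21.28
tcp_pos: [0.4914, -0.1352, 0.085]
orientation: [[-0.846, 0.533, 0.003], [0.533, 0.846, -0.002], [-0.004, -0.0, -1.0]]
contact_force: [0.8, 0.7, -3.0]
opening: 0.0223
```

```bash
python3 s.py; python3 -c "
from h import *
im,d,C=wsnap('w12'); save('w12c',cv2.resize(im[130:380,220:440],None,fx=2.4,fy=2.4,interpolation=3))
from st import *
stand('w12',(270,140,390,250),grip=False)
T=C@np.linalg.inv(camera_params('wrist')['tool_from_camera']);Ti=np.linalg.inv(T)
from held import *
P,d,_=toolpts('w12');Pw=P@T.T
q=Pw[(d>0)&(abs(Pw[...,2]-.0243)<.002)&(np.hypot(Pw[...,0]-.488,Pw[...,1]+.134)<.07)]
r=cv2.minAreaRect((q[:,:2]*1000).astype(np.float32));print(r,Ti@np.r_[np.array(r[0])/1000,.024,1]);held('w12')"
```

```text
21.275 [ 0.4914 -0.1352  0.085 ] yaw 147.82 [ 0.8  0.7 -3. ] [ 0.043 -0.035 -0.042] [-4.e-03 -2.e-04 -1.e+00] tau6 -0.0 q6 -74.42
wood [ 279  165   91   85 6471] ctr [ 468.8 -121.2] size [56.3 54.3] long yaw 57.8
((481.45806884765625, -129.4180145263672), (56.128292083740234, 84.76729583740234), 56.97007751464844) [ 1.17060763e-02 -3.64221297e-04  6.09634488e-02  1.00000000e+00]
griptop 4614 min [-0.0184 -0.013  -0.042 ] max [ 0.0177  0.0126 -0.03  ] meanz -0.0357 ((-0.3072490692138672, -0.3466968536376953), (36.03494644165039, 25.58536720275879), 0.5824097990989685)
bar 1132 min [ 0.0085 -0.0092  0.0162] max [0.0264 0.0102 0.0215] meanz 0.0183 ((17.490497589111328, 0.5358438491821289), (17.955005645751953, 19.296804428100586), 0.63798987865448)
```

View pics/w12.png

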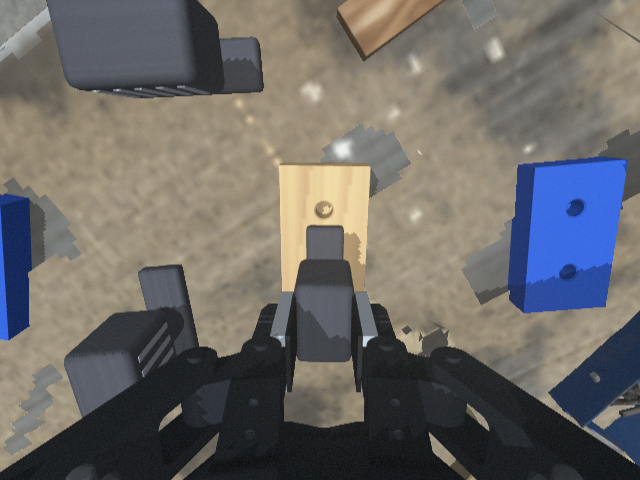

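```bash
cat > hole.py <<'E'
import sys
from held import *
def hole(n,u0,v0):
    z=np.load(n+'.npz');im=z['im'];C=z['C']
    save(n+'h',cv2.resize(im[v0-20:v0+21,u0-20:u0+21],None,fx=10,fy=10,interpolation=3))
    g=cv2.cvtColor(im,cv2.COLOR_RGB2GRAY)[v0-20:v0+21,u0-20:u0+21]
    g=cv2.resize(g,None,fx=4,fy=4,interpolation=3); e=cv2.HoughCircles(cv2.GaussianBlur(g,(5,5),1),cv2.HOUGH_GRADIENT,1,40,param1=80,param2=12,minRadius=24,maxRadius=60)
    if e is None: print('none'); return
    u,v,r=e[0,0]; u=(u+.5)/4-.5+u0-20; v=(v+.5)/4-.5+v0-20
    W=cast(C,u,v,.024)[0]; T=C@np.linalg.inv(camera_params('wrist')['tool_from_camera'])
    print('hole',u,v,'r px',r/4,'world',W.round(4),'tool mm',(1000*(np.linalg.inv(T)@np.r_[W,1])[:3]).round(2))
hole(sys.argv[1],int(sys.argv[2]),int(sys.argv[3]))
E
python3 hole.py w12 324 209
```

```text
hole 323.75 209.25 r px 8.675 world [ 0.4693 -0.1215  0.024 ] tool mm [26.27 -0.12 60.9 ]
```

View pics/w12h.png

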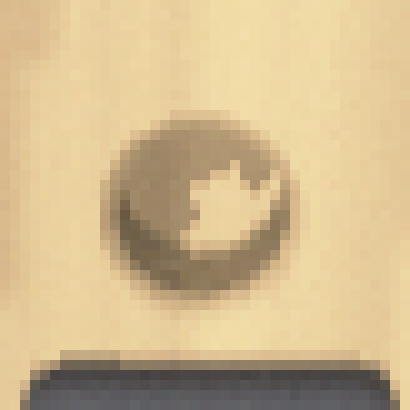

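Request:
jog_arm(series=[[[0.047, -0.011, 0.08], [0, 0, 0], 255], [[0, 0, 0.05], [0, 0, 0], 255], [[0, 0, 0], [0, 0, 0], 255], [[0, 0, 0], [0, 0, 0], 255], [[0, 0, 0], [0, 0, 0], 255]])

```text
time: 21.95
tcp_pos: [0.4873, -0.1338, 0.0723]
orientation: [[-0.846, 0.533, 0.006], [0.533, 0.846, -0.003], [-0.006, 0.0, -1.0]]
contact_force: [-0.9, 0.2, -2.5]
opening: 0.0222
```

```bash
python3 s.py; python3 -c "
from h import *
wsnap('w13')"; python3 hole.py w13 324 218
```

```text
21.95 [ 0.4873 -0.1338  0.0723] yaw 147.82 [-0.9  0.2 -2.5] [0.042 0.041 0.005] [-6.3e-03  4.0e-04 -1.0e+00] tau6 -0.0 q6 -74.39
hole 325.25 220.75 r px 10.275 world [ 0.4694 -0.1216  0.024 ] tool mm [21.96  0.78 48.19]
```

View pics/w13.png

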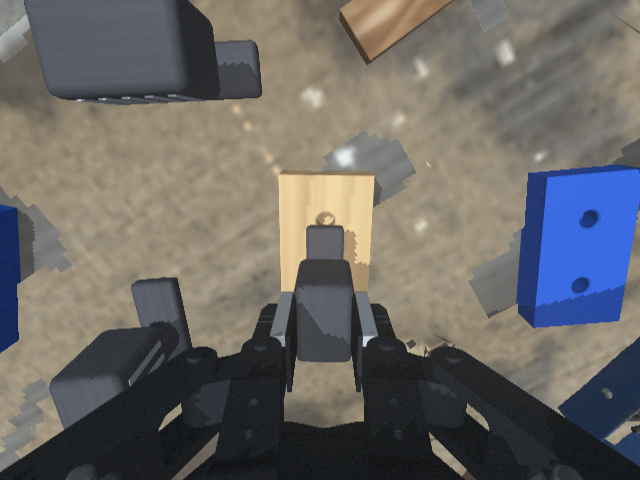

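Request:
jog_arm(series=[[[0.006, 0, 0.06], [0, 0.05, 0], 255], [[0, 0, 0.06], [0, 0, 0], 255], [[0, 0, 0], [0, 0, 0], 255], [[0, 0, 0], [0, 0, 0], 255]])

```text
time: 22.5
tcp_pos: [0.4869, -0.1335, 0.0593]
orientation: [[-0.846, 0.533, 0.002], [0.533, 0.846, -0.0], [-0.002, 0.0, -1.0]]
contact_force: [-0.9, -0.1, -2.6]
opening: 0.0221
```

Request:
jog_arm(series=[[[0, 0, 0.04], [0, 0, 0], 255], [[0, 0, 0], [0, 0, 0], 255], [[0, 0, 0], [0, 0, 0], 255]])

```text
time: 22.88
tcp_pos: [0.487, -0.1335, 0.0552]
orientation: [[-0.846, 0.533, 0.002], [0.533, 0.846, -0.001], [-0.002, 0.0, -1.0]]
contact_force: [0.2, -1.2, -2.9]
opening: 0.0221
```

Pins are entering the stand's holes with no force.

Request:
jog_arm(series=[[[0, 0, 0.03], [0, 0, 0], 255], [[0, 0, 0.01], [0, 0, 0], 255], [[0, 0, 0], [0, 0, 0], 255]])

```text
time: 23.25
tcp_pos: [0.487, -0.1335, 0.051]
orientation: [[-0.846, 0.533, 0.002], [0.533, 0.846, -0.001], [-0.002, 0.001, -1.0]]
contact_force: [0.3, 0.5, -2.0]
opening: 0.022
```

Request:
jog_arm(series=[[[0, 0, 0.006], [0, 0, 0], 255], [[0, 0, 0], [0, 0, 0], 255]])

```text
time: 23.5
tcp_pos: [0.4871, -0.1336, 0.0504]
orientation: [[-0.846, 0.533, 0.002], [0.533, 0.846, -0.001], [-0.002, 0.001, -1.0]]
contact_force: [-0.2, -0.6, -3.6]
opening: 0.0221
```

Seated at the same height as when grasped (0.0504). I release and back off straight up.

Request:
jog_arm(series=[[[0, 0, 0], [0, 0, 0], 0], [[0, 0, 0], [0, 0, 0], 0], [[0, 0, 0], [0, 0, 0], 0], [[0, 0, 0], [0, 0, 0], 0], [[0, 0, 0], [0, 0, 0], 0], [[0, 0, 0], [0, 0, 0], 0], [[0, 0, 0], [0, 0, 0], 0], [[0, 0, 0], [0, 0, 0], 0]])

```text
time: 24.5
tcp_pos: [0.4881, -0.1339, 0.0512]
orientation: [[-0.846, 0.533, 0.004], [0.533, 0.846, -0.001], [-0.004, 0.001, -1.0]]
contact_force: [-0.4, 0.2, 0.4]
opening: 0.0854
```

Request:
jog_arm(series=[[[0, 0, -0.1], [0, 0, 0], 0], [[0, 0, -0.3], [0, 0, 0], 0], [[0, 0, -0.6], [0, 0, 0], 0], [[0, 0, -0.6], [0, 0, 0], 0], [[0, 0, -0.2], [0, 0, 0], 0], [[0, 0, 0], [0, 0, 0], 0], [[0, 0, 0], [0, 0, 0], 0]])

```text
time: 25.38
tcp_pos: [0.4867, -0.1334, 0.2392]
orientation: [[-0.846, 0.533, 0.005], [0.533, 0.846, -0.001], [-0.005, 0.001, -1.0]]
contact_force: [-1.5, 0.1, -0.1]
opening: 0.0853
```

```bash
python3 s.py; python3 - <<'E'
from held import *
im,d,C=wsnap('w14')
P,d,_=toolpts('w14');T=C@np.linalg.inv(camera_params('wrist')['tool_from_camera']);Pw=P@T.T
near=(d>0)&(np.hypot(Pw[...,0]-.488,Pw[...,1]+.134)<.07)
for lo,hi,n in((.080,.095,'griptop'),(.029,.036,'bar'),(.021,.0275,'woodtop')):
    q=Pw[near&(Pw[...,2]>lo)&(Pw[...,2]<hi)][:,:3]
    r=cv2.minAreaRect((q[:,:2]*1000).astype(np.float32)); print(n,len(q),r,q[:,2].mean().round(4),np.percentile(q[:,2],[2,98]))
s,_=snapshot('scene');save('scene1',s)
E
```

```text
25.375 [ 0.4867 -0.1334  0.2392] yaw 147.82 [-1.5  0.1 -0.1] [ 0.015  0.026 -0.019] [-0.0047  0.0013 -1.    ] tau6 -0.0 q6 -74.5
griptop 1040 ((487.4693908691406, -133.37498474121094), (23.81537628173828, 35.167694091796875), 57.3073844909668) 0.0858 [0.08294882 0.0875612 ]
bar 248 ((470.386474609375, -122.61408996582031), (18.474180221557617, 12.983542442321777), 57.351585388183594) 0.032 [0.03027108 0.03362417]
woodtop 3548 ((487.96514892578125, -133.6241455078125), (55.74752426147461, 100.52127075195312), 56.904502868652344) 0.0242 [0.02261148 0.02583007]
```

View pics/w14.png

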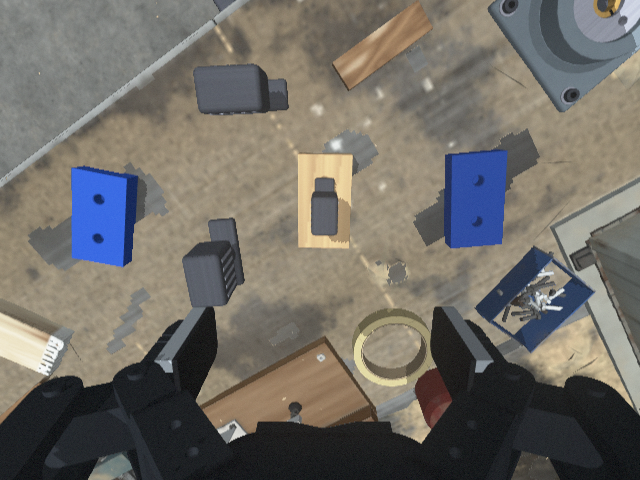

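View pics/scene1.png

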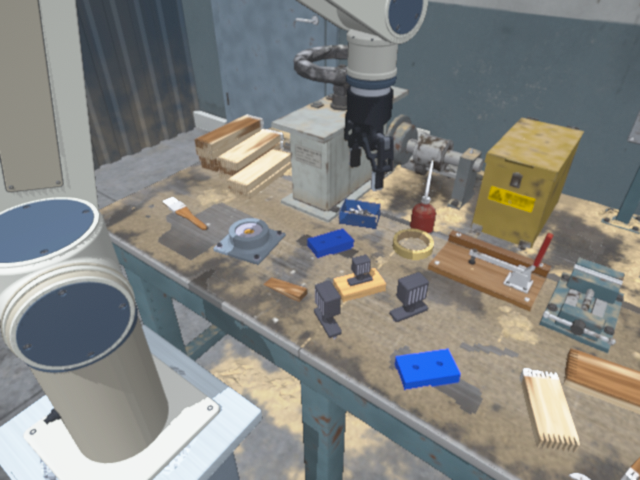

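The spanner is seated in the stand: its centre is within 1 mm, grip top at 0.086 m, bar top at 0.032 m, and yaw aligned. The bin (360,213), wedge (287,288) and brush (185,213) have not moved, and the gripper is clear.

```bash
python3 -c "
from cell import job_done
print(job_done())"
```

```text
the job is handed in; nothing more can be done
None
```

The job is handed in; the hand-in reports no verdict, but my own checks all passed. I took the 70 mm spanner from the wooden stand, seated its pins in the ring and turned the ring clockwise. It came up tight after about 32–34°. I turned about 5–8° more, then put the spanner back in the stand at about 23.5 s, well inside the 61 s limit.

**Last checks**
- **Cup angle:** the collar slot moved from about 10° to about 3.7°, so the cup turned about 6.4° (0.11 rad), within 0.03 to 0.28 rad.
- **Gentleness:** the largest readings at the end of each move were about 0.43 N m of torque. The wrist force never differed by more than about 2 N from the spanner's own weight of about 3 N.
- **Spanner in stand:** it stands within about 0.6 mm of the stand's centre, with its grip top 86 mm above the bench, its bar down on the wood and its angle aligned to within about 1°.
- **Bystanders:** the bin, wedge and brush look unmoved in the last scene picture; I judged this by eye rather than measuring it. The open gripper is clear of everything.

None of the checks failed or disagreed. Small arm moves sometimes drifted by 1 to 3 mm, so I re-measured and corrected before each insertion.

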